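# Tug-test the taped bottle caddies and stock the ones that hold

## Task

Customers keep pulling the bottle caddies off the counter board. Working from left to right as the robot sees them, tug each empty caddy straight up by its handle with about 15 N, hold the pull for a good half second, and let it down again; take any caddy whose tape has let go off the board and stand it upright on the floor of the grey tote for re-taping. Then stand every yellow bottle upright in the caddies that held, one to a pocket and right down on its floor, and leave everything else on the counter alone.

Things in the scene. Friction and masses are not known exactly. Their poses are not given: they have to be found in the camera images.
- caddy_1: white two-pocket bottle caddy, 142 mm (x) by 68 mm (y), walls 32 mm high. Origin: centre of its underside, on the board's top 4 mm above the counter; z up. Pockets centred 37 mm either side of the origin along x (near -x, far +x), 60 mm square inside, floor 5 mm above the origin. A black handle stands across its middle (see caddy_2). All four caddies are alike; their order on the board varies; may be missing
- caddy_2: caddy like caddy_1. Handle of every caddy: a flat-sided bar 12 mm thick (x), 54 mm long (y), 71 to 89 mm above the caddy's origin, on a post at each end (38 mm clear between them). Mass about 0.15 kg. Four black foam tape pads under it stick it to the board, or have let go: that cannot be seen, only felt in the tug. May be missing
- caddy_3: caddy like caddy_1. Tape that holds gives about 1 mm for every 3 N of upward pull beyond the caddy's own weight (1.5 N), so about 4.5 mm at 15 N, and springs back when let go; it is damaged beyond about 25 N (8 mm). A caddy whose tape has let go just lifts off with its own weight. May be missing
- caddy_4: caddy like caddy_1; may be missing
- board: thin blue board fixed on the counter, 160 mm (x) by 500 mm (y), 4 mm thick; the caddies stand on it in a row along its y axis. Origin: centre of its underside; its y points to the robot's left, so the row is worked from +y to -y. Never moves during the job
- tote: open grey plastic tote fixed on the counter, 190 mm (x) by 210 mm (y), 40 mm high, walls 4 mm, inner floor 4 mm above the origin (centre of its underside); room for two caddies side by side with their length along its x
- tray: open low cardboard tray fixed on the counter, 110 mm (x) by 350 mm (y), walls 22 mm high and 3 mm thick, floor 3 mm; the bottles come standing in it in a row along its y. Origin: centre of its underside
- bottle_1: yellow bottle with a red label band and a black cap: straight round body 52 mm in diameter up to 70 mm, cap 32 mm in diameter up to 92 mm. Origin: centre of its underside, z towards the cap. About 0.11 kg, low centre of mass. May be missing
- bottle_2: bottle like bottle_1; may be missing
- bottle_3: bottle like bottle_1; may be missing
- bottle_4: bottle like bottle_1; may be missing
- coffee_cup: paper coffee cup with black lid, 82 mm across, 106 mm high; leave it alone. Origin: centre of its underside
- tape_roll: roll of green tape lying flat, 80 mm across, 24 mm high; leave it alone. Origin: centre of its underside
- calculator: black desk calculator, 105 by 70 by 16 mm; leave it alone. Origin: centre of its underside
- marker: marker pen lying along its x, 130 mm long, 17 mm thick; leave it alone. Origin: centre of its underside
- key_paddle: wooden key paddle lying flat, 150 by 50 by 14 mm; leave it alone. Origin: centre of its underside
- scanner: grey hand-held barcode scanner lying down, 170 by 68 by 40 mm, long in x; leave it alone. Origin: centre of its underside
Mind the look-alikes: they are no part of the job. Leave any blue look-alike of the caddy_2 alone.

How it is judged (in metres and radians):
On the way, in this order (a step that is already met when the one before it is completed fails the run):
1. the first (from the left) of the caddies whose tape holds has been pulled up with more than 10 N for 0.4 s, with no bottle in the caddies that hold (distance of caddy_1 from where it was at the start of the episode above 0.003 m and horizontal distance between each of bottle_1, bottle_2, bottle_3, bottle_4 and caddy_1 above 0.075 m and horizontal distance between each of bottle_1, bottle_2, bottle_3, bottle_4 and caddy_3 above 0.075 m), for 0.4 s.
2. then the other caddy whose tape holds has been pulled likewise, still with no bottle in either (distance of caddy_3 from where it was at the start of the episode above 0.003 m and horizontal distance between each of bottle_1, bottle_2, bottle_3, bottle_4 and caddy_1 above 0.075 m and horizontal distance between each of bottle_1, bottle_2, bottle_3, bottle_4 and caddy_3 above 0.075 m), for 0.4 s.
At the end, for the whole second after the job is handed in: Every bottle present stands upright (within about 8 degrees) on the floor of a pocket of a caddy whose tape holds, one to a pocket; every caddy whose tape has let go stands upright on the floor of the tote; the caddies that hold are let down again; all is at rest (((x of bottle_1 in the frame of caddy_1 between -0.049 and -0.025 m and y of bottle_1 in the frame of caddy_1 between -0.012 and 0.012 m and z of bottle_1 in the frame of caddy_1 between 0 and 0.01 m) or (x of bottle_1 in the frame of caddy_1 between 0.025 and 0.049 m and y of bottle_1 in the frame of caddy_1 between -0.012 and 0.012 m and z of bottle_1 in the frame of caddy_1 between 0 and 0.01 m) or (x of bottle_1 in the frame of caddy_3 between -0.049 and -0.025 m and y of bottle_1 in the frame of caddy_3 between -0.012 and 0.012 m and z of bottle_1 in the frame of caddy_3 between 0 and 0.01 m) or (x of bottle_1 in the frame of caddy_3 between 0.025 and 0.049 m and y of bottle_1 in the frame of caddy_3 between -0.012 and 0.012 m and z of bottle_1 in the frame of caddy_3 between 0 and 0.01 m)) and angle between each of bottle_1, bottle_2, bottle_3, bottle_4's own z axis and vertical below 0.15 rad and linear speed of each of bottle_1, bottle_2, bottle_3, bottle_4, caddy_2, caddy_4 below 0.02 m/s and ((x of bottle_2 in the frame of caddy_1 between -0.049 and -0.025 m and y of bottle_2 in the frame of caddy_1 between -0.012 and 0.012 m and z of bottle_2 in the frame of caddy_1 between 0 and 0.01 m) or (x of bottle_2 in the frame of caddy_1 between 0.025 and 0.049 m and y of bottle_2 in the frame of caddy_1 between -0.012 and 0.012 m and z of bottle_2 in the frame of caddy_1 between 0 and 0.01 m) or (x of bottle_2 in the frame of caddy_3 between -0.049 and -0.025 m and y of bottle_2 in the frame of caddy_3 between -0.012 and 0.012 m and z of bottle_2 in the frame of caddy_3 between 0 and 0.01 m) or (x of bottle_2 in the frame of caddy_3 between 0.025 and 0.049 m and y of bottle_2 in the frame of caddy_3 between -0.012 and 0.012 m and z of bottle_2 in the frame of caddy_3 between 0 and 0.01 m)) and ((x of bottle_3 in the frame of caddy_1 between -0.049 and -0.025 m and y of bottle_3 in the frame of caddy_1 between -0.012 and 0.012 m and z of bottle_3 in the frame of caddy_1 between 0 and 0.01 m) or (x of bottle_3 in the frame of caddy_1 between 0.025 and 0.049 m and y of bottle_3 in the frame of caddy_1 between -0.012 and 0.012 m and z of bottle_3 in the frame of caddy_1 between 0 and 0.01 m) or (x of bottle_3 in the frame of caddy_3 between -0.049 and -0.025 m and y of bottle_3 in the frame of caddy_3 between -0.012 and 0.012 m and z of bottle_3 in the frame of caddy_3 between 0 and 0.01 m) or (x of bottle_3 in the frame of caddy_3 between 0.025 and 0.049 m and y of bottle_3 in the frame of caddy_3 between -0.012 and 0.012 m and z of bottle_3 in the frame of caddy_3 between 0 and 0.01 m)) and ((x of bottle_4 in the frame of caddy_1 between -0.049 and -0.025 m and y of bottle_4 in the frame of caddy_1 between -0.012 and 0.012 m and z of bottle_4 in the frame of caddy_1 between 0 and 0.01 m) or (x of bottle_4 in the frame of caddy_1 between 0.025 and 0.049 m and y of bottle_4 in the frame of caddy_1 between -0.012 and 0.012 m and z of bottle_4 in the frame of caddy_1 between 0 and 0.01 m) or (x of bottle_4 in the frame of caddy_3 between -0.049 and -0.025 m and y of bottle_4 in the frame of caddy_3 between -0.012 and 0.012 m and z of bottle_4 in the frame of caddy_3 between 0 and 0.01 m) or (x of bottle_4 in the frame of caddy_3 between 0.025 and 0.049 m and y of bottle_4 in the frame of caddy_3 between -0.012 and 0.012 m and z of bottle_4 in the frame of caddy_3 between 0 and 0.01 m)) and x of caddy_2 in the frame of tote between -0.05 and 0.05 m and y of caddy_2 in the frame of tote between -0.075 and 0.075 m and z of each of caddy_2, caddy_4 in the frame of tote below 0.01 m and angle between each of caddy_2, caddy_4's own z axis and vertical below 0.1 rad and x of caddy_4 in the frame of tote between -0.05 and 0.05 m and y of caddy_4 in the frame of tote between -0.075 and 0.075 m and distance of each of caddy_1, caddy_3 from where it was at the start of the episode below 0.002 m); the robot touches nothing.
It fails at once if a holding caddy is wrenched up by 8 mm (about 25 N) or more (distance of any of caddy_1, caddy_3 from where it was at the start of the episode above 0.008 m).
It fails at once if another thing on the counter is shifted by more than 30 mm (distance of any of coffee_cup, tape_roll, calculator, marker, key_paddle, scanner from where it was at the start of the episode above 0.03 m).
Of caddy_2, caddy_4 only 1 to 2 are there at a start; the rules pass over those that are not, and their reading is None.
Of bottle_1, bottle_2, bottle_3, bottle_4 only 3 to 4 are there at a start; the rules pass over those that are not, and their reading is None.
At some moment in a run one of bottle_1, bottle_2, bottle_3, bottle_4 may be knocked a few centimetres aside while the robot is not near it.
Once in a run the grip may slacken for a moment while it holds something.
It also fails if it takes over 210 s, if anything falls off the work surface, if the arm or the gripper's body presses on something with over 40 N, if the wrist force passes 120 N, or if a joint passes its speed limit or range.

## Robot

A 6-joint arm with a two-finger parallel gripper is mounted at the origin on the work surface. World frame = base frame: x ahead of the robot, y to its left, z up, the work surface at z = 0. Lengths are in m, angles in degrees, forces in N, time in s.
With the tool pointing down it reaches from about 0.35 to 0.875 m from the base axis. Payload 15.5 kg.
Tool frame: the origin (TCP) lies midway between the tips of the shut fingers; the grasp point (between the pads) lies 19 mm behind it (env.hold_point_z is the distance from the TCP to the grasp point, in m); z points along the fingers, y is the line along which they close (so a half turn about z gives the same grasp; the last joint's range is limited). The gripper opens to 85 mm and grips with 20 to 120 N. Pads are 22 mm wide; open, the fingers measure 114 mm over their backs; the gripper's body (76 mm by 85 mm) begins 54 mm behind the grasp point. The pads swing forward as they close: fully open they stand 13 mm farther back than shut.
Start: joints at [-72.622, 28.281, 77.091, -0, 74.628, -5.472], TCP at [0.243, -0.576, 0.231] pointing down, gripper open.
Joint ranges: [-166.48, 166.48], [-47.26, 123.95], [12.59, 153.08], [-70.14, 250.14], [6.76, 159.57], [-176.63, 176.63]. Speed limits (degrees/s): [108.29, 108.29, 147.25, 172.46, 172.46, 172.46].

## Interface

Orientations are given as [roll, pitch, yaw] about the fixed x, y, z axes, in that order (R = Rz(yaw) Ry(pitch) Rx(roll)).
In Python, from rig import env gives the robot as it stands.
- The arm moves only by the tool arm_command, never from a script. Its argument "rows" is one flat list of numbers, 7 for each row, row after row: the turn, a rotation vector about the tool's x, y, z scaled (see below), then the shift along the tool's x, y, z scaled (see below), then the gripper's target within -1 to 1 (shut at 1, half-way at 0, fully open at -1). A call has 1 to 20 rows; each row shifts and turns the commanded pose from where the row before left it, along the tool's axes as they then stand; what a row does not reach is not made up. The controller multiplies each number of a shift by 0.4 m and each number of a turn by 0.1 rad. A row lasts 1/12 s, in which the tool goes at most 41.7 mm and 7.16 degrees, less where a joint would pass 70% of its speed; a pose out of reach is approached as far as the arm can. A call with a number of a shift or a turn outside -1 to 1 is refused whole. A call with a gripper value outside its range is refused whole. The fingers move at their own pace and stop on an object; "squeeze" is the grip in N (left out, the last holds). Time passes only in rows, so rows that do not move let the fingers close. It gives the time, the measured TCP pose, the force, the opening and the grip force at its end, in the units of the state.
- env.observe(): the state, without advancing time (a new reading comes with each control period).
- env.read_camera(name): name is "scene" or "top" or "wrist"; returns a dict with "image" (420x560x3 uint8, red, green, blue), "depth" (420x560 float32, m along the optical axis (not along the pixel's ray), 0 where there is no reading), "K" (3x3 intrinsics, pixels), "distortion" ([k1, k2, p1, p2, k3] as OpenCV has them; the pictures are not rectified), "R" (3x3) and "t" (3): a world point X has camera coordinates R X + t. Camera axes: x right, y down, z forward; pixel columns grow to the right and rows downward; lengths in m; the calibration is good to about 2 mm. A picture is of the moment at which its call begins.
- env.job_done(): hands the job in; it is judged then, once.
Trained networks look in the newest picture that a camera, given by its name, has taken for a name from the list of things; names that differ only in an ending like _2 or _b are one class to them, and where a whole thing is asked for, a point or a joint stands for the part that bears it (a point fixed in the world has none). Each returns a list of dicts, best first, with "confidence" (0 to 1); they miss things now and then, are a little off and sometimes report something else, mostly with a low value. They report only what shows in the picture. A call takes as long as a camera call. They do not tell look-alikes from the thing itself.
- env.recognise(camera, label): "centre" ([x, y, z] in m, in the coordinates of the camera as it stood for that picture, good to about 4 mm: the middle of the surface that is visible of it).
- env.cut_out(camera, label): "mask" (420x560 bool, what is visible of it).
- env.spot_point(camera, label): "centre" ([x, y, z] in m, in the coordinates of the camera as it stood for that picture, good to about 4 mm: a listed point, or the origin of a listed thing).
The state is a dict: "t": time; "joint_positions": joint angles; "joint_vel": joint speeds; "tau": joint torques, N m; "eef_pos": TCP position; "ee_rot": TCP orientation; "force": force on the tool from outside, world axes, zero at the start; "wrist_torque": the same for the moment, N m; "width": opening from 0.0 (shut) to 1.0 (fully open); "finger_force": force on a finger pad.
Only numpy, scipy, OpenCV 4.12 (cv2) and the standard library are available. Lean on these libraries where they do the work, as an engineer would, in place of code of your own. Each camera call takes 0.05 s, during which the arm holds its last target. There are 200 camera calls.

## Working session

There is one attempt and no reset: what is moved stays moved. The work goes in short steps, Python scripts to look and compute and a tool call to move; the robot and the scene stay as the last step left them, time stands still between calls to the robot, and variables do not carry over. Pictures are saved under pics/ and viewed, at most 14 in all, crops included, and the job is handed in when it is done.

Besides the shell and the picture viewer there is one more tool, called after ">>>" as name(argument=value, ...), one argument or row to a line, values as JSON. arm_command: Moves the arm, as the interface text tells. Shifts and turns lie within -1 to 1; 1 stands for 0.4 m of shift or 0.1 rad of turn. Its arguments: {"type":"object","properties":{"rows":{"type":"array","items":{"type":"number","minimum":-1,"maximum":1}},"squeeze":{"type":"number"}},"required":["rows"]}

```bash
ls; mkdir -p pics; cat > h.py <<'E'
import numpy as np, cv2
from rig import env
def cam(n,save=None):
    c=env.read_camera(n)
    if save: cv2.imwrite('pics/'+save,c['image'][:,:,::-1])
    return c
def w(c,p): return c['R'].T@(np.array(p)-c['t'])
def cloud(c):
    h,wd=c['depth'].shape
    u,v=np.meshgrid(np.arange(wd),np.arange(h))
    p=cv2.undistortPoints(np.stack([u,v],-1).reshape(-1,1,2).astype(float),c['K'],np.array(c['distortion'])).reshape(h,wd,2)
    d=c['depth']
    P=np.dstack([p*d[...,None],d])
    W=(P-c['t'])@c['R']
    W[d==0]=np.nan
    return W
E
python3 - <<'E'
from h import *
np.set_printoptions(precision=3,suppress=True)
o=env.observe();print(o, env.hold_point_z)
c=cam('top','top0.png')
for l in ['caddy_1','bottle_1','tote','tray','board','coffee_cup','tape_roll','calculator','marker','key_paddle','scanner']:
    for r in env.spot_point('top',l): print(l,round(r['confidence'],2),w(c,r['centre']))
c=cam('scene','scene0.png')
for l in ['caddy_1','bottle_1','tote']:
    for r in env.spot_point('scene',l): print('S',l,round(r['confidence'],2),w(c,r['centre']))
E
```

```text
pics
{'t': 0.0, 'joint_positions': array([-72.621,  28.314,  77.127,   0.002,  74.626,  -5.471]), 'joint_vel': array([ 0.072, -0.04 ,  0.007,  0.002,  0.04 , -0.134]), 'tau': array([  0.002, -88.214, -38.387,   0.   ,   0.01 ,   0.   ]), 'eef_pos': array([ 0.243, -0.576,  0.231]), 'ee_rot': array([-179.933,   -0.009,   22.849]), 'force': array([-0.399, -0.171, -0.42 ]), 'wrist_torque': array([-0.013,  0.003,  0.061]), 'finger_force': 0.0, 'width': 1.0005190718139276} 0.0187
caddy_1 0.82 [0.32  0.497 0.001]
caddy_1 0.73 [0.616 0.079 0.001]
caddy_1 0.69 [0.614 0.196 0.007]
caddy_1 0.65 [ 0.617 -0.049  0.007]
bottle_1 0.68 [ 0.417 -0.182  0.002]
bottle_1 0.52 [ 0.421 -0.099  0.001]
bottle_1 0.42 [ 0.425 -0.274  0.001]
tote 0.86 [0.39  0.265 0.004]
tote 0.39 [ 0.539  0.366 -0.001]
tray 0.89 [ 0.422 -0.224 -0.005]
board 0.76 [0.617 0.006 0.003]
board 0.49 [ 0.423 -0.276  0.001]
coffee_cup 0.66 [0.648 0.36  0.003]
coffee_cup 0.49 [0.617 0.078 0.002]
coffee_cup 0.38 [0.614 0.194 0.004]
tape_roll 0.53 [ 0.539  0.365 -0.001]
tape_roll 0.45 [ 0.605 -0.434  0.001]
calculator 0.94 [0.461 0.072 0.002]
calculator 0.54 [ 0.391  0.264 -0.002]
marker 0.5 [ 0.396  0.065 -0.   ]
key_paddle 0.22 [ 0.423 -0.224 -0.007]
scanner 0.92 [ 0.606 -0.438 -0.003]
S caddy_1 0.7 [ 0.617 -0.048  0.004]
S caddy_1 0.67 [0.625 0.077 0.005]
S caddy_1 0.63 [ 0.322  0.491 -0.006]
S caddy_1 0.61 [0.614 0.193 0.004]
S caddy_1 0.59 [ 0.427 -0.276  0.003]
S caddy_1 0.29 [ 0.311 -0.286 -0.001]
S bottle_1 0.93 [ 0.428 -0.277  0.001]
S bottle_1 0.89 [ 0.427 -0.104  0.001]
S bottle_1 0.69 [ 0.425 -0.352  0.005]
S bottle_1 0.64 [ 0.431 -0.177  0.006]
S bottle_1 0.37 [ 0.648  0.358 -0.   ]
S tote 0.72 [ 0.394  0.267 -0.003]
```

View pics/top0.png

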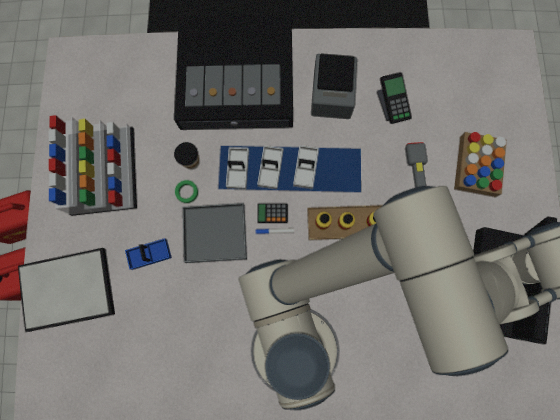

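View pics/scene0.png

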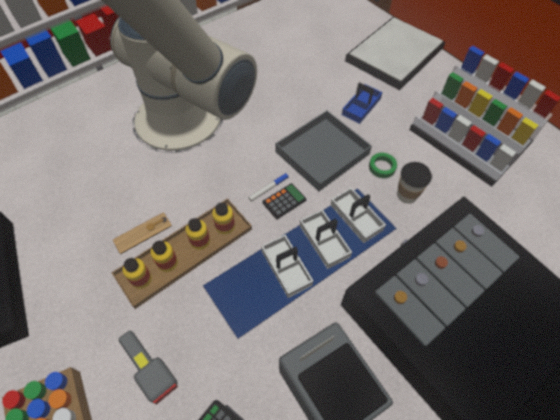

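```bash
python3 - <<'E'
from h import *
np.set_printoptions(precision=4,suppress=True)
c=cam('top');W=cloud(c);I=c['image'].astype(int)
x,y,z=W[...,0],W[...,1],W[...,2]
# handles: dark points at z .08-.1 over board
m=(z>.085)&(z<.105)&(x>.5)&(x<.72)&(abs(y)<.3)
def comps(m,minn=15):
    n,L,s,_=cv2.connectedComponentsWithStats(m.astype(np.uint8))
    for i in range(1,n):
        if s[i,4]>minn:
            q=W[L==i]; r=cv2.minAreaRect((q[:,:2]*1000).astype(np.float32))
            print(s[i,4],'mean',q.mean(0),'rect',np.round(r[0],1),np.round(r[1],1),round(r[2],1))
print('handles');comps(m)
print('blue');comps((z>.085)&(z<.105)&(x<.45)&(y>.4))
print('caps');comps((z>.08)&(z<.11)&(x<.52)&(y<0))
print('walls');comps((z>.028)&(z<.042)&(x>.5)&(x<.72)&(abs(y)<.3))
print('tote');comps((z>.03)&(z<.05)&(x<.52)&(y>.1)&(y<.42))
print('trayrim');comps((z>.016)&(z<.03)&(x<.52)&(y<0))
# board top edges
mb=(I[...,2]>I[...,0]+40)&(x>.45)&(x<.8)&(abs(y)<.35)&(z<.012)
print('board');comps(mb,300)
E
```

```text
handles
61 mean [0.6148 0.0773 0.092 ] rect [615.3  77.9] [53.6 12.4] 80.9
61 mean [ 0.6141 -0.0462  0.0924] rect [614.5 -46.2] [51.3 13.5] 80.3
60 mean [0.6137 0.1943 0.0926] rect [613.8 193.9] [50.6 12.3] 86.7
blue
42 mean [0.3174 0.4935 0.0889] rect [318.5 493.5] [52.4 11.4] 19.7
caps
94 mean [ 0.4237 -0.0986  0.0931] rect [422.9 -96.4] [35.6 39.4] 16.5
97 mean [ 0.4205 -0.1743  0.0931] rect [ 422.5 -172.5] [35.8 36.2] 8.5
walls
139 mean [0.6414 0.0743 0.0348] rect [645.2  73.5] [68.3 84.7] 81.0
203 mean [ 0.6142 -0.0454  0.0356] rect [615.2 -45.6] [ 68.1 144.7] 80.3
58 mean [0.6718 0.1898 0.0356] rect [663.7 190.3] [68.1 41.5] 88.6
148 mean [0.5889 0.1928 0.0353] rect [591.1 194.3] [68.3 96.8] 86.1
26 mean [0.5745 0.1161 0.0347] rect [575.1 116.6] [10.5 52.7] 89.7
16 mean [0.5743 0.053  0.0348] rect [572.9  52.9] [ 4.2 43.1] 81.7
25 mean [0.5488 0.0811 0.0351] rect [549.2  80.6] [48.6  5.4] 80.7
tote
358 mean [0.394  0.2728 0.0397] rect [390.4 268.7] [192.7 209. ] 2.8
trayrim
16 mean [ 0.5088 -0.6922  0.0226] rect [ 509.  -691.1] [35.1  3.6] 76.1
47 mean [ 0.4749 -0.1335  0.0222] rect [ 475.6 -135.2] [  5.3 133.6] 1.3
35 mean [ 0.4775 -0.2528  0.0216] rect [ 478.1 -257.3] [ 4.2 96.7] 1.2
49 mean [ 0.3453 -0.6202  0.0225] rect [ 345.  -619.5] [ 5.5 90.9] 78.7
23 mean [ 0.3683 -0.137   0.0226] rect [ 367.7 -140.1] [53.4  4. ] 88.5
51 mean [ 0.0319 -0.0907  0.0199] rect [ 35.9 -92. ] [71.5 16.9] 27.6
board
501 mean [0.6221 0.1336 0.004 ] rect [619.7 111.1] [ 94.8 156.5] 89.3
2515 mean [ 0.6093 -0.1173  0.0039] rect [613.3 -94.3] [290.6 157.9] 87.7
```

The pictures show three white caddies on the board, at top-view pixels (236,167), (270,167) and (306,167). There are four yellow bottles in the tray (324–375,218, one hidden behind the arm). The grey tote is at (214,233), and the blue look-alike is at (148,253). I'll start with the left caddy.

```bash
cat >> h.py <<'E'
def go(x,y,z,yaw):
    o=env.observe();p=o['eef_pos'];y0=o['ee_rot'][2]
    d=np.array([x,y,z])-p;a=np.radians(yaw)
    dy=(yaw-y0+180)%360-180
    print('pos',p.round(4),'rot',o['ee_rot'].round(2),'F',o['force'].round(2),'width',round(o['width'],3),'ff',round(o['finger_force'],1),'t',round(o['t'],2))
    print('turn z total %.3f units; then shift totals tool x %.4f y %.4f z %.4f units, dist %.3f m'%(-np.radians(dy)/.1,(np.cos(a)*d[0]+np.sin(a)*d[1])/.4,(np.sin(a)*d[0]-np.cos(a)*d[1])/.4,-d[2]/.4,np.linalg.norm(d)))
E
python3 -c "
from h import *
go(.6138,.1941,.15,86.8)"
```

```text
pos [ 0.2427 -0.576   0.2313] rot [180.    -0.    22.85] F [-0.2  -0.4  -0.41] width 1.006 ff 0.0 t 0.85
turn z total -11.162 units; then shift totals tool x 1.9739 y 0.8188 z 0.2032 units, dist 0.859 m
```

>>> arm_command(
  rows=[0,0,-0.93,0,0,0,-1,0,0,-0.93,0,0,0,-1,0,0,-0.93,0,0,0,-1,0,0,-0.93,0,0,0,-1,0,0,-0.93,0,0,0,-1,0,0,-0.93,0,0,0,-1,0,0,-0.93,0,0,0,-1,0,0,-0.93,0,0,0,-1,0,0,-0.93,0,0,0,-1,0,0,-0.93,0,0,0,-1,0,0,-0.93,0,0,0,-1,0,0,-0.93,0,0,0,-1],
)

```text
t: 1.85
eef_pos: [0.2427, -0.576, 0.2313]
ee_rot: [-180.0, 0.0, 87.1]
force: [-0.4, -0.3, -0.3]
width: 0.998
finger_force: 0.0
```

>>> arm_command(
  rows=[0,0,0,0.08,0.042,0,-1,0,0,0,0.08,0.042,0,-1,0,0,0,0.08,0.042,0,-1,0,0,0,0.08,0.042,0,-1,0,0,0,0.08,0.042,0,-1,0,0,0,0.08,0.042,0,-1,0,0,0,0.08,0.042,0,-1,0,0,0,0.08,0.042,0,-1,0,0,0,0.08,0.042,0,-1,0,0,0,0.08,0.042,0,-1,0,0,0,0.08,0.042,0,-1,0,0,0,0.08,0.042,0,-1,0,0,0,0.08,0.042,0,-1,0,0,0,0.08,0.042,0,-1,0,0,0,0.08,0.042,0,-1,0,0,0,0.08,0.042,0,-1,0,0,0,0.08,0.042,0,-1,0,0,0,0.08,0.042,0,-1,0,0,0,0.08,0.042,0,-1,0,0,0,0.08,0.042,0,-1],
)

```text
t: 3.52
eef_pos: [0.6147, 0.046, 0.2314]
ee_rot: [180.0, 0.0, 86.8]
force: [1.2, -0.9, -0.8]
width: 1.001
finger_force: 0.0
```

>>> arm_command(
  rows=[0,0,0,0,0,0.05,-1,0,0,0,0,0,0.05,-1,0,0,0,0,0,0,-1,0,0,0,0,0,0,-1],
)

```text
t: 3.85
eef_pos: [0.6134, 0.0442, 0.1908]
ee_rot: [-179.9, 0.0, 86.8]
force: [0.5, 0.5, 0.5]
width: 1.002
finger_force: 0.0
```

```bash
python3 - <<'E'
from h import *
np.set_printoptions(precision=4,suppress=True)
go(.6138,.1941,.063,86.8)
c=cam('wrist','w1.png');W=cloud(c);z=W[...,2]
def comps(m,minn=150):
    n,L,s,_=cv2.connectedComponentsWithStats(m.astype(np.uint8))
    for i in range(1,n):
        if s[i,4]>minn:
            q=W[L==i]; r=cv2.minAreaRect((q[:,:2]*1000).astype(np.float32))
            print(s[i,4],q.mean(0),np.round(r[0],1),np.round(r[1],1),round(r[2],1))
x,y=W[...,0],W[...,1]
comps((z>.087)&(z<.1)&(x>.5)&(x<.72)); 
comps((z>.03)&(z<.042)&(x>.5)&(x<.72))
E
```

```text
pos [0.6134 0.0442 0.1908] rot [-179.88    0.01   86.79] F [0.54 0.45 0.49] width 1.002 ff 0.0 t 3.85
turn z total -0.001 units; then shift totals tool x 0.3741 y -0.0199 z 0.3196 units, dist 0.197 m
842 [0.6185 0.18   0.0927] [618.6 180.2] [30.8 11.8] 86.1
1030 [0.6208 0.0781 0.0929] [620.7  76.7] [54.2 12.1] 80.6
724 [ 0.6201 -0.044   0.0926] [620.2 -46. ] [52.4 12.2] 80.2
1801 [0.6184 0.1722 0.0356] [618.8 186. ] [ 57.5 142.6] 86.4
2181 [0.6201 0.0785 0.0356] [620.7  76.7] [ 68.5 142.9] 80.6
2113 [ 0.6205 -0.0433  0.0351] [620.  -46.9] [ 69.  142.4] 80.1
```

View pics/w1.png

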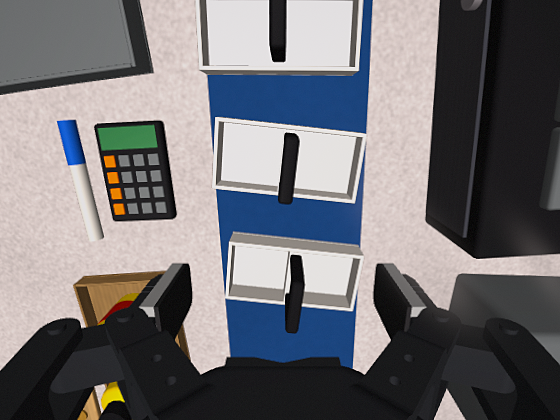

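The wrist picture shows the three caddies and handles. The left handle is near pixel (278,30), at the top edge, and the fingers sit symmetrically about column 282. My shift came up short of the left caddy, so I'll move over it and compare the fingertips with the handle.

>>> arm_command(
  rows=[0,0,0,0.0935,-0.003,0.0255,-1,0,0,0,0.0935,-0.003,0.0255,-1,0,0,0,0.0935,-0.003,0.0255,-1,0,0,0,0.0935,-0.003,0.0255,-1,0,0,0,0,0,0,-1,0,0,0,0,0,0,-1],
)

```text
t: 4.4
eef_pos: [0.6178, 0.1954, 0.1514]
ee_rot: [179.9, -0.0, 86.9]
force: [-0.1, -0.8, -0.0]
width: 1.001
finger_force: 0.0
```

```bash
cat >> h.py <<'E'
def comps(W,m,minn=150):
    n,L,s,_=cv2.connectedComponentsWithStats(m.astype(np.uint8))
    for i in range(1,n):
        if s[i,4]>minn:
            q=W[L==i]; r=cv2.minAreaRect((q[:,:2]*1000).astype(np.float32))
            print(s[i,4],q.mean(0).round(4),np.round(r[0],1),np.round(r[1],1),round(r[2],1))
E
python3 - <<'E'
from h import *
go(.6138,.1941,.063,86.8)
c=cam('wrist','w2.png');W=cloud(c);x,y,z=np.moveaxis(W,2,0)
print('handle');comps(W,(z>.087)&(z<.1)&(x>.5)&(x<.72))
print('wall');comps(W,(z>.03)&(z<.042)&(x>.5)&(x<.72))
for lo in (.13,.15,.17,.19):
  print('finger',lo);comps(W,(z>lo)&(z<lo+.02),100)
E
```

```text
pos [0.6178 0.1954 0.1514] rot [ 1.7994e+02 -2.0000e-02  8.6920e+01] F [-0.08 -0.77 -0.02] width 1.001 ff 0.0 t 4.4
turn z total 0.020 units; then shift totals tool x -0.0038 y -0.0098 z 0.2209 units, dist 0.088 m
handle
898 [0.6479 0.3223 0.0981] [648.2 323.9] [14.1 60.7] 86.1
1231 [0.6193 0.1938 0.0929] [619.5 192.1] [53.3 11.5] 86.5
396 [0.623  0.0954 0.0922] [622.9  91.2] [27.3 12.2] 80.5
wall
2762 [0.6189 0.1948 0.0354] [619.1 191.6] [ 68.5 142.7] 86.3
2650 [0.6203 0.0802 0.035 ] [620.4  76.9] [ 70.8 142.5] 80.4
finger 0.13
finger 0.15
164 [0.5759 0.1998 0.1679] [575.8 199.5] [ 7.  22.9] 14.9
164 [0.662  0.1949 0.1679] [661.9 194.7] [22.6  6.9] 68.6
finger 0.17
1414 [0.6643 0.1975 0.1809] [663.2 195.4] [23.  14.8] 49.7
1369 [0.574  0.2025 0.181 ] [574.9 200.2] [14.9 22.8] 35.1
finger 0.19
1473 [0.5737 0.2057 0.1989] [569.6 200.2] [25.2 15. ] 85.6
1441 [0.6652 0.2008 0.1989] [668.5 195.2] [25.  14.7] 86.9
103 [0.5579 0.2061 0.2087] [557.6 206.1] [1.9 8.2] 86.3
```

View pics/w2.png

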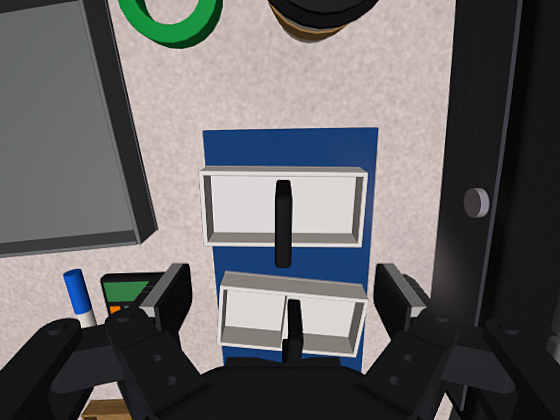

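The handle is at pixels (283,180–265) and the fingers straddle it, so it is nearly centred. I'll descend and grip.

>>> arm_command(
  rows=[0,0,0,-0.011,-0.002,0,-1,0,0,0,0,0,0.055,-1,0,0,0,0,0,0.055,-1,0,0,0,0,0,0.055,-1,0,0,0,0,0,0.055,-1,0,0,0,0,0,0,-1,0,0,0,0,0,0,-1],
)

```text
t: 5.03
eef_pos: [0.6165, 0.188, 0.0628]
ee_rot: [-179.9, 0.0, 86.7]
force: [-0.5, -0.0, 1.0]
width: 0.998
finger_force: 0.0
```

>>> arm_command(
  rows=[0,0,0,0,0,0,1,0,0,0,0,0,0,1,0,0,0,0,0,0,1,0,0,0,0,0,0,1,0,0,0,0,0,0,1,0,0,0,0,0,0,1,0,0,0,0,0,0,1,0,0,0,0,0,0,1,0,0,0,0,0,0,1,0,0,0,0,0,0,1],
  squeeze=50,
)

```text
t: 5.87
eef_pos: [0.6177, 0.1896, 0.0631]
ee_rot: [179.9, -0.0, 86.8]
force: [5.1, -0.7, 2.9]
width: 0.133
finger_force: 51.0
```

>>> arm_command(
  rows=[0,0,0,0,0,-0.0025,1,0,0,0,0,0,-0.0025,1,0,0,0,0,0,-0.0025,1,0,0,0,0,0,0,1],
)

```text
t: 6.2
eef_pos: [0.6176, 0.1896, 0.0655]
ee_rot: [179.9, -0.0, 86.8]
force: [8.7, -0.8, -9.1]
width: 0.134
finger_force: 49.3
```

>>> arm_command(
  rows=[0,0,0,0,0,-0.0025,1,0,0,0,0,0,-0.0025,1,0,0,0,0,0,0,1],
)

```text
t: 6.45
eef_pos: [0.6176, 0.1896, 0.0672]
ee_rot: [179.9, -0.0, 86.8]
force: [10.2, 0.6, -13.9]
width: 0.13
finger_force: 48.7
```

>>> arm_command(
  rows=[0,0,0,0,0,-0.001,1,0,0,0,0,0,0,1,0,0,0,0,0,0,1,0,0,0,0,0,0,1,0,0,0,0,0,0,1,0,0,0,0,0,0,1,0,0,0,0,0,0,1,0,0,0,0,0,0,1,0,0,0,0,0,0,1,0,0,0,0,0,0,1],
)

```text
t: 7.28
eef_pos: [0.6176, 0.1896, 0.0674]
ee_rot: [179.9, -0.0, 86.8]
force: [10.9, -0.8, -13.5]
width: 0.128
finger_force: 48.7
```

>>> arm_command(
  rows=[0,0,0,0,0,0.003,1,0,0,0,0,0,0.003,1,0,0,0,0,0,0.003,1,0,0,0,0,0,0.002,1,0,0,0,0,0,0,1],
)

```text
t: 7.7
eef_pos: [0.6176, 0.1896, 0.0635]
ee_rot: [179.9, -0.0, 86.8]
force: [6.7, -1.5, -2.9]
width: 0.128
finger_force: 50.4
```

It held: about 14 N at 4.3 mm. I'll release it and go to the middle caddy.

>>> arm_command(
  rows=[0,0,0,0,0,0,-1,0,0,0,0,0,0,-1,0,0,0,0,0,0,-1,0,0,0,0,0,0,-1,0,0,0,0,0,0,-1,0,0,0,0,0,0,-1,0,0,0,0,0,-0.063,-1,0,0,0,0,0,-0.063,-1,0,0,0,0,0,-0.063,-1,0,0,0.55,0,0,0,-1,0,0,0.55,0,0,0,-1,0,0,0,-0.094,0.018,0,-1,0,0,0,-0.094,0.018,0,-1,0,0,0,-0.094,0.018,0,-1,0,0,0,0,0,0,-1,0,0,0,0,0,0,-1],
)

```text
t: 9.03
eef_pos: [0.6192, 0.0728, 0.1392]
ee_rot: [-180.0, 0.0, 80.3]
force: [-0.8, 0.6, -0.8]
width: 1.001
finger_force: 0.0
```

```bash
python3 - <<'E'
from h import *
go(.62,.075,.063,80.5)
c=cam('wrist');W=cloud(c);x,y,z=np.moveaxis(W,2,0)
print('handle');comps(W,(z>.087)&(z<.1)&(x>.5)&(x<.72))
print('wall');comps(W,(z>.03)&(z<.042)&(x>.5)&(x<.72))
print('finger');comps(W,(z>.16)&(z<.18),100)
E
```

```text
pos [0.6192 0.0728 0.1392] rot [-180.      0.     80.32] F [-0.76  0.56 -0.8 ] width 1.001 ff 0.0 t 9.03
turn z total -0.032 units; then shift totals tool x 0.0057 y 0.0010 z 0.1904 units, dist 0.076 m
handle
1888 [0.6191 0.1874 0.0927] [618.8 187.6] [45.2 12.2] 86.5
1400 [0.6208 0.0788 0.0929] [620.4  77.4] [53.3 11.5] 80.6
201 [ 0.6237 -0.0227  0.0915] [623.4 -24.2] [13.5 10.2] 4.5
wall
4061 [0.6153 0.1925 0.0354] [619.2 192. ] [ 68.3 142.7] 86.3
3059 [0.6214 0.0792 0.0354] [620.5  76.7] [ 68.4 142.8] 80.6
1996 [ 0.6043 -0.0303  0.0349] [615.9 -45.1] [ 69.  133.9] 80.1
604 [ 0.6714 -0.0755  0.0346] [670.8 -76.2] [72.9 41.6] 34.6
finger
1460 [0.5765 0.0851 0.1709] [577.3  82.6] [14.7 23. ] 27.5
1499 [0.6659 0.0698 0.1707] [664.3  68. ] [22.8 14.9] 42.1
```

>>> arm_command(
  rows=[0,0,0,0.005,0.001,0.048,-1,0,0,0,0,0,0.048,-1,0,0,0,0,0,0.048,-1,0,0,0,0,0,0.046,-1,0,0,0,0,0,0,-1,0,0,0,0,0,0,-1,0,0,0,0,0,0,1,0,0,0,0,0,0,1,0,0,0,0,0,0,1,0,0,0,0,0,0,1,0,0,0,0,0,0,1,0,0,0,0,0,0,1,0,0,0,0,0,0,1,0,0,0,0,0,0,1,0,0,0,0,0,0,1,0,0,0,0,0,0,1],
  squeeze=50,
)

```text
t: 10.42
eef_pos: [0.62, 0.0766, 0.0634]
ee_rot: [180.0, -0.0, 80.5]
force: [-1.2, -0.3, 5.5]
width: 0.132
finger_force: 51.9
```

>>> arm_command(
  rows=[0,0,0,0,0,-0.0025,1,0,0,0,0,0,-0.0025,1,0,0,0,0,0,-0.0025,1,0,0,0,0,0,0,1],
)

```text
t: 10.75
eef_pos: [0.6199, 0.0766, 0.0662]
ee_rot: [180.0, -0.0, 80.5]
force: [-0.1, -0.0, -1.3]
width: 0.129
finger_force: 50.9
```

>>> arm_command(
  rows=[0,0,0,0,0,-0.0025,1,0,0,0,0,0,-0.0025,1,0,0,0,0,0,0,1,0,0,0,0,0,0,1,0,0,0,0,0,0,1,0,0,0,0,0,0,1,0,0,0,0,0,0,1,0,0,0,0,0,0,1],
)

```text
t: 11.42
eef_pos: [0.6199, 0.0766, 0.068]
ee_rot: [-180.0, -0.0, 80.5]
force: [-0.3, 0.5, -1.3]
width: 0.133
finger_force: 50.9
```

This one is loose: 1.3 N after 4.6 mm of lift. I'll carry it to the tote.

>>> arm_command(
  rows=[0,0,0,0,0,0,1,0,0,0,0,0,-0.05,1,0,0,0,0,0,-0.07,1,0,0,0,0,0,-0.07,1,0,0,0,0,0,-0.06,1,0,0,-0.54,0,0,0,1,0,0,-0.54,0,0,0,1,0,0,-0.54,0,0,0,1,0,0,-0.54,0,0,0,1,0,0,0,0,0,0,1],
  squeeze=80,
)

```text
t: 12.25
eef_pos: [0.6198, 0.0766, 0.1681]
ee_rot: [-180.0, -0.0, 93.0]
force: [0.1, -0.0, -2.3]
width: 0.126
finger_force: 81.4
```

>>> arm_command(
  rows=[0,0,0,0.03,-0.034,0,1,0,0,0,0.06,-0.065,0,1,0,0,0,0.06,-0.065,0,1,0,0,0,0.06,-0.065,0,1,0,0,0,0.06,-0.065,0,1,0,0,0,0.06,-0.065,0,1,0,0,0,0.06,-0.065,0,1,0,0,0,0.06,-0.065,0,1,0,0,0,0.05,-0.055,0,1,0,0,0,0,0,0,1,0,0,0,0,0,0,1,0,0,0,0,0,0,1],
)

```text
t: 13.25
eef_pos: [0.393, 0.2656, 0.1682]
ee_rot: [180.0, -0.0, 92.8]
force: [0.2, -0.0, -1.0]
width: 0.125
finger_force: 81.4
```

```bash
python3 - <<'E'
from h import *
go(.393,.268,.065,92.8)
c=cam('wrist','w3.png');W=cloud(c);x,y,z=np.moveaxis(W,2,0)
c=cam('top','t3.png')
W2=cloud(c);x,y,z=np.moveaxis(W2,2,0)
print('tote');comps(W2,(z>.03)&(z<.05)&(x<.52)&(y>.1)&(y<.42),10)
E
```

```text
pos [0.393  0.2656 0.1682] rot [ 1.7996e+02 -1.0000e-02  9.2830e+01] F [ 0.24 -0.04 -1.04] width 0.125 ff 81.4 t 13.25
turn z total 0.006 units; then shift totals tool x 0.0061 y 0.0002 z 0.2581 units, dist 0.103 m
tote
112 [0.4272 0.1808 0.0398] [415.1 172.8] [190.6  71.1] 26.7
25 [0.382  0.3693 0.0394] [383.7 369.1] [ 4.6 41.1] 88.8
```

View pics/w3.png

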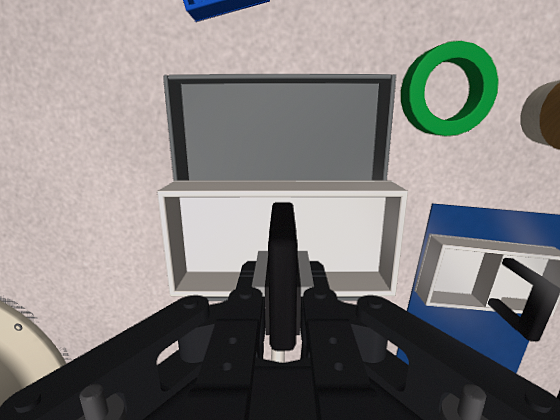

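The wrist picture shows the caddy (158–407) level over the tote (165–397) and centred in x. I'll lower it.

>>> arm_command(
  rows=[0,0,0,0,0,0.055,1,0,0,0,0,0,0.055,1,0,0,0,0,0,0.055,1,0,0,0,0,0,0.055,1,0,0,0,0,0,0.03,1,0,0,0,0,0,0.004,1,0,0,0,0,0,0.004,1,0,0,0,0,0,0,1],
)

```text
t: 14.02
eef_pos: [0.3932, 0.2653, 0.0652]
ee_rot: [180.0, -0.0, 92.8]
force: [0.2, -0.5, -0.8]
width: 0.124
finger_force: 81.3
```

>>> arm_command(
  rows=[0,0,0,0,0,0.002,1,0,0,0,0,0,0.002,1,0,0,0,0,0,0,1],
)

```text
t: 14.27
eef_pos: [0.3929, 0.2656, 0.0638]
ee_rot: [179.9, -0.0, 92.9]
force: [0.2, 0.1, -0.5]
width: 0.126
finger_force: 81.3
```

>>> arm_command(
  rows=[0,0,0,0,0,0.002,1,0,0,0,0,0,0,1,0,0,0,0,0,0,-1,0,0,0,0,0,0,-1,0,0,0,0,0,0,-1,0,0,0,0,0,0,-1,0,0,0,0,0,0,-1,0,0,0,0,0,0,-1,0,0,0,0,0,-0.05,-1,0,0,0,0,0,-0.06,-1,0,0,0,0,0,-0.06,-1,0,0,0,0,0,-0.03,-1,0,0,0.55,0,0,0,-1,0,0,0.55,0,0,0,-1,0,0,0.55,0,0,0,-1,0,0,0.55,0,0,0,-1],
)

```text
t: 15.6
eef_pos: [0.3925, 0.2655, 0.1426]
ee_rot: [180.0, -0.0, 80.1]
force: [1.0, -0.4, -0.4]
width: 1.0
finger_force: 0.0
```

>>> arm_command(
  rows=[0,0,0,-0.061,0.063,0,-1,0,0,0,-0.061,0.063,0,-1,0,0,0,-0.061,0.063,0,-1,0,0,0,-0.061,0.063,0,-1,0,0,0,-0.061,0.063,0,-1,0,0,0,-0.061,0.063,0,-1,0,0,0,-0.061,0.063,0,-1,0,0,0,-0.061,0.063,0,-1,0,0,0,-0.061,0.063,0,-1,0,0,0,-0.061,0.063,0,-1,0,0,0,-0.061,0.063,0,-1,0,0,0,0,0,0,-1,0,0,0,0,0,0,-1],
)

```text
t: 16.68
eef_pos: [0.621, -0.0475, 0.142]
ee_rot: [-180.0, 0.0, 80.1]
force: [0.1, 0.1, -0.2]
width: 1.003
finger_force: 0.0
```

```bash
python3 - <<'E'
from h import *
go(.6195,-.047,.063,80.15)
c=cam('wrist');W=cloud(c);x,y,z=np.moveaxis(W,2,0)
print('handle');comps(W,(z>.087)&(z<.1)&(x>.5)&(x<.72))
print('wall');comps(W,(z>.03)&(z<.042)&(x>.5)&(x<.72))
print('finger');comps(W,(z>.16)&(z<.18),100)
c=cam('top','t4.png');W=cloud(c);x,y,z=np.moveaxis(W,2,0)
print('caddy/tote');comps(W,(z>.085)&(z<.105)&(x<.5)&(y>.1)&(y<.4),10)
comps(W,(z>.03)&(z<.05)&(x<.52)&(y>.1)&(y<.42),10)
E
```

```text
pos [ 0.621  -0.0475  0.142 ] rot [-180.      0.     80.13] F [ 0.05  0.14 -0.2 ] width 1.003 ff 0.0 t 16.68
turn z total -0.004 units; then shift totals tool x 0.0006 y -0.0038 z 0.1975 units, dist 0.079 m
handle
1381 [ 0.6205 -0.0449  0.0928] [620.1 -46.4] [53.3 11.8] 80.3
wall
3037 [ 0.6203 -0.0446  0.0354] [620.2 -46.9] [ 68.6 142.7] 80.1
finger
1333 [ 0.5783 -0.0351  0.171 ] [579.  -37.6] [14.7 23.2] 26.9
1390 [ 0.6674 -0.0507  0.1709] [666.  -52.7] [23.2 14.8] 43.9
caddy/tote
86 [0.3421 0.3624 0.0391] [343.9 364. ] [129.3  40.9] 22.0
15 [0.318  0.1619 0.0399] [320.8 161.8] [ 3.5 40.1] 85.5
```

>>> arm_command(
  rows=[0,0,0,0,-0.005,0.048,-1,0,0,0,0,0,0.05,-1,0,0,0,0,0,0.05,-1,0,0,0,0,0,0.049,-1,0,0,0,0,0,0,-1,0,0,0,0,0,0,-1,0,0,0,0,0,0,1,0,0,0,0,0,0,1,0,0,0,0,0,0,1,0,0,0,0,0,0,1,0,0,0,0,0,0,1,0,0,0,0,0,0,1,0,0,0,0,0,0,1,0,0,0,0,0,0,1,0,0,0,0,0,0,1,0,0,0,0,0,0,1],
  squeeze=50,
)

```text
t: 18.12
eef_pos: [0.6191, -0.0458, 0.0642]
ee_rot: [179.9, -0.0, 80.3]
force: [2.5, -0.2, 5.7]
width: 0.13
finger_force: 50.1
```

>>> arm_command(
  rows=[0,0,0,0,0,-0.0025,1,0,0,0,0,0,-0.0025,1,0,0,0,0,0,-0.0025,1,0,0,0,0,0,0,1],
)

```text
t: 18.45
eef_pos: [0.619, -0.0458, 0.0665]
ee_rot: [179.9, -0.0, 80.3]
force: [6.9, -0.7, -8.4]
width: 0.133
finger_force: 48.7
```

>>> arm_command(
  rows=[0,0,0,0,0,-0.0025,1,0,0,0,0,0,-0.0025,1,0,0,0,0,0,0,1],
)

```text
t: 18.7
eef_pos: [0.619, -0.0457, 0.0682]
ee_rot: [180.0, -0.0, 80.3]
force: [8.8, -1.4, -13.5]
width: 0.13
finger_force: 48.6
```

>>> arm_command(
  rows=[0,0,0,0,0,-0.001,1,0,0,0,0,0,0,1,0,0,0,0,0,0,1,0,0,0,0,0,0,1,0,0,0,0,0,0,1,0,0,0,0,0,0,1,0,0,0,0,0,0,1,0,0,0,0,0,0,1,0,0,0,0,0,0,1,0,0,0,0,0,0,1],
)

```text
t: 19.53
eef_pos: [0.6189, -0.0457, 0.0684]
ee_rot: [180.0, -0.0, 80.3]
force: [8.9, -1.4, -14.3]
width: 0.135
finger_force: 48.6
```

>>> arm_command(
  rows=[0,0,0,0,0,0.003,1,0,0,0,0,0,0.003,1,0,0,0,0,0,0.003,1,0,0,0,0,0,0.003,1,0,0,0,0,0,0,1,0,0,0,0,0,0,-1,0,0,0,0,0,0,-1,0,0,0,0,0,0,-1,0,0,0,0,0,0,-1,0,0,0,0,0,0,-1,0,0,0,0,0,0,-1,0,0,0,0,0,-0.063,-1,0,0,0,0,0,-0.063,-1,0,0,0,0,0,-0.063,-1,0,0,0,0,0,0,-1],
)

```text
t: 20.78
eef_pos: [0.6207, -0.0459, 0.1445]
ee_rot: [179.6, 0.0, 80.3]
force: [1.6, -0.2, 1.0]
width: 1.003
finger_force: 0.0
```

Both end caddies hold (about 14 N each) and the middle one is in the tote. Next come the bottles.

>>> arm_command(
  rows=[0,0,-0.85,0,0,-0.07,-1,0,0,-0.85,0,0,-0.07,-1,0,0,0,-0.0735,-0.049,0,-1,0,0,0,-0.0735,-0.049,0,-1,0,0,0,-0.0735,-0.049,0,-1,0,0,0,-0.0735,-0.049,0,-1,0,0,0,-0.0735,-0.049,0,-1,0,0,0,-0.0735,-0.049,0,-1,0,0,0,-0.0735,-0.049,0,-1,0,0,0,-0.0735,-0.049,0,-1,0,0,0,-0.0735,-0.049,0,-1,0,0,0,-0.0735,-0.049,0,-1,0,0,0,0,0,0,-1,0,0,0,0,0,0,-1],
)

```text
t: 21.95
eef_pos: [0.4214, -0.3409, 0.1956]
ee_rot: [-180.0, -0.0, 89.8]
force: [0.3, 0.5, 0.8]
width: 1.004
finger_force: 0.0
```

```bash
python3 - <<'E'
from h import *
c=cam('wrist','w5.png');W=cloud(c);x,y,z=np.moveaxis(W,2,0)
print('caps');comps(W,(z>.085)&(z<.105)&(x<.52)&(y<0))
print('fing');comps(W,(z>.2)&(z<.25)&(y<-.3),100)
print('rim');comps(W,(z>.016)&(z<.028)&(x<.52)&(y<0))
c=cam('top','t5.png');W=cloud(c);x,y,z=np.moveaxis(W,2,0)
print('top caps');comps(W,(z>.08)&(z<.11)&(x<.52)&(y<0),15)
print('tote');comps(W,(z>.08)&(z<.105)&(x<.5)&(y>.1)&(y<.4),10)
comps(W,(z>.03)&(z<.05)&(x<.52)&(y>.1)&(y<.42),10)
print('hold');comps(W,(z>.085)&(z<.105)&(x>.5)&(x<.72)&(abs(y)<.3),15)
go(.425,-.34,.2,90)
E
```

```text
caps
252 [ 0.4243 -0.1908  0.0919] [ 424.7 -189.9] [23.6  6.1] 0.9
1395 [ 0.4267 -0.2748  0.0953] [ 426.6 -275. ] [31.  31.1] 89.8
1179 [ 0.4261 -0.348   0.0949] [ 425.9 -349.3] [31.6 30.7] 89.9
fing
2783 [ 0.3775 -0.3352  0.2318] [ 373.1 -340. ] [23.8 14.9] 89.5
2817 [ 0.4677 -0.3355  0.2316] [ 472.2 -340.1] [23.7 15.1] 89.9
rim
2318 [ 0.4277 -0.2939  0.0213] [ 426.8 -282.2] [110.8 236.3] 1.4
top caps
104 [ 0.2156 -0.6302  0.0971] [ 218.4 -630.3] [ 7.7 99.4] 75.7
tote
69 [0.3916 0.2675 0.0926] [392.3 268.3] [12.7 53.3] 2.8
366 [0.3946 0.2717 0.039 ] [390.6 268.5] [192.7 208.7] 2.8
50 [0.4506 0.279  0.0363] [437.1 269.1] [53.1 66.9] 2.7
88 [0.3821 0.2595 0.0363] [377.  266.5] [85.1 69. ] 1.2
32 [0.3253 0.2664 0.037 ] [325.5 264.3] [64.8 19.7] 76.9
hold
40 [ 0.6162 -0.0364  0.0915] [616.  -37.7] [33.9 13.4] 81.5
65 [0.6133 0.1937 0.0918] [614.2 193.3] [51.  13.5] 87.6
pos [ 0.4224 -0.3392  0.1957] rot [-1.7999e+02 -3.0000e-02  8.9980e+01] F [ 0.76  0.32 -0.36] width 1.002 ff 0.0 t 22.05
turn z total -0.004 units; then shift totals tool x -0.0020 y 0.0064 z -0.0108 units, dist 0.005 m
```

View pics/w5.png

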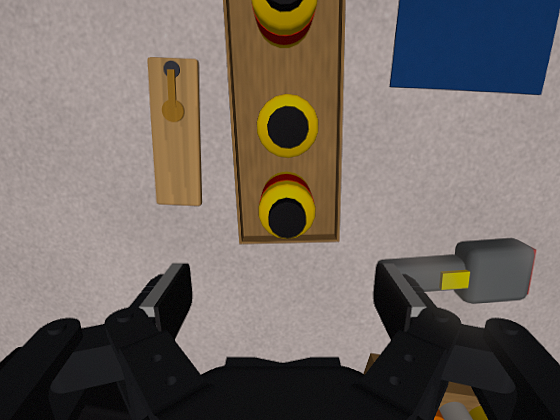

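View pics/t5.png

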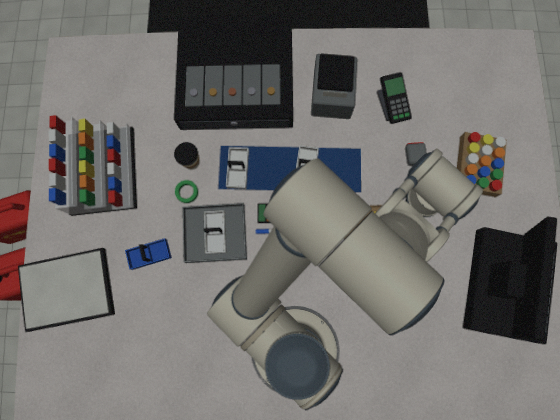

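The wrist picture shows bottles at pixels (288,215), (288,125) and (285,10). The top picture shows the loose caddy standing centred in the tote at (214,233). I'll take the nearest bottle.

>>> arm_command(
  rows=[0,0,0,-0.027,0.008,0,-1,0,0,0,0,0,0.0665,-1,0,0,0,0,0,0.0665,-1,0,0,0,0,0,0.0665,-1,0,0,0,0,0,0.0665,-1,0,0,0,0,0,0.0665,-1,0,0,0,0,0,0.0665,-1,0,0,0,0,0,0,-1,0,0,0,0,0,0,1,0,0,0,0,0,0,1,0,0,0,0,0,0,1,0,0,0,0,0,0,1,0,0,0,0,0,0,1,0,0,0,0,0,0,1],
  squeeze=50,
)

```text
t: 23.22
eef_pos: [0.4266, -0.351, 0.0382]
ee_rot: [179.9, 0.1, 90.0]
force: [1.1, 2.5, 5.2]
width: 0.595
finger_force: 51.4
```

>>> arm_command(
  rows=[0,0,0,0,0,-0.03,1,0,0,0,0,0,-0.06,1,0,0,0,0,0,-0.08,1,0,0,0,0,0,-0.08,1,0,0,0,0,0,-0.08,1,0,0,0,0,0,0,1,0,0,0,0,0,0,1],
)

```text
t: 23.8
eef_pos: [0.4266, -0.3513, 0.1712]
ee_rot: [179.8, 0.2, 90.0]
force: [-0.9, 0.9, -1.7]
width: 0.595
finger_force: 52.3
```

```bash
cat >> h.py <<'E'
def held(save=None):
    """cap centre and finger centre in tool frame (mm) from the wrist camera"""
    c=cam('wrist',save);W=cloud(c);o=env.observe();p=o['eef_pos'];a=np.radians(o['ee_rot'][2])
    d=W-p;tx=np.cos(a)*d[...,0]+np.sin(a)*d[...,1];ty=np.sin(a)*d[...,0]-np.cos(a)*d[...,1];T=np.dstack([tx,ty,d[...,2]])
    I=c['image'].astype(int)
    near=(abs(tx)<.05)&(abs(ty)<.06)
    print('cap');comps(T,near&(abs(ty)<.024)&(I.max(2)<70)&(d[...,2]>.02)&(d[...,2]<.075),100)
    print('band');
    for lo in (0,.02,.04):
        print(lo);comps(T,near&(d[...,2]>lo)&(d[...,2]<lo+.02)&(abs(tx)<.04)&(abs(ty)<.055),100)
E
python3 - <<'E'
from h import *
held('w6.png')
go(.425,-.34,.2,90)
E
```

```text
cap
853 [ 0.0096 -0.0221  0.0541] [  3.8 -23.7] [30.5  7.9] 15.4
6371 [0.0078 0.0017 0.0568] [5.5 1.5] [30.8 24.8] 86.0
212 [0.0169 0.0221 0.0721] [16.9 21.6] [4.7 1.9] 87.4
band
0
1953 [0.0195 0.0018 0.0125] [16.8  1.9] [21.8 78.6] 0.1
0.02
6499 [0.0143 0.0017 0.0339] [7.3 1.7] [40.3 78.4] 0.2
0.04
8216 [0.0088 0.0019 0.0532] [7.7 2.3] [29.2 40.7] 3.1
3179 [ 0.0073 -0.0367  0.0538] [  0.9 -38.2] [33.4 27.3] 89.4
2914 [0.0073 0.0394 0.0538] [ 0.7 39.9] [27.  29.8] 0.4
pos [ 0.4259 -0.3506  0.1696] rot [1.799e+02 1.100e-01 9.001e+01] F [-0.32  0.69 -0.95] width 0.597 ff 52.3 t 23.85
turn z total 0.001 units; then shift totals tool x 0.0265 y -0.0022 z -0.0761 units, dist 0.032 m
```

View pics/w6.png

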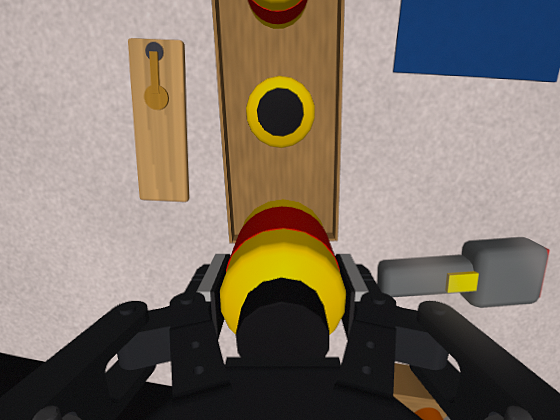

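The bottle is gripped at the centre of the fingers (pixel column 284), with the cap at about 1 mm along tool x. I'll carry it to the far pocket of the right caddy.

>>> arm_command(
  rows=[0,0,-1,0,0,0,1,0,0,-1,0,0,0,1,0,0,-1,0,0,0,1,0,0,-1,0,0,0,1,0,0,-1,0,0,0,1,0,0,-1,0,0,0,1,0,0,-1,0,0,0,1,0,0,-1,0,0,0,1,0,0,-1,0,0,0,1,0,0,-1,0,0,0,1,0,0,-1,0,0,0,1,0,0,-1,0,0,0,1,0,0,-1,0,0,0,1,0,0,-1,0,0,0,1],
)

```text
t: 25.02
eef_pos: [0.4251, -0.3498, 0.1672]
ee_rot: [179.9, -0.1, 170.5]
force: [-0.2, -0.2, -0.6]
width: 0.593
finger_force: 52.0
```

>>> arm_command(
  rows=[0,0,0,-0.02,0.035,0,1,0,0,0,-0.037,0.07,0,1,0,0,0,-0.037,0.07,0,1,0,0,0,-0.037,0.07,0,1,0,0,0,-0.037,0.07,0,1,0,0,0,-0.037,0.07,0,1,0,0,0,-0.037,0.07,0,1,0,0,0,-0.037,0.07,0,1,0,0,0,-0.037,0.07,0,1,0,0,0,-0.037,0.07,0,1,0,0,0,-0.037,0.07,0,1,0,0,0,-0.037,0.07,0,1,0,0,0,-0.018,0.03,0,1,0,0,0,0,0,0,1,0,0,0,0,0,0,1],
)

```text
t: 26.27
eef_pos: [0.6573, -0.0511, 0.1671]
ee_rot: [-180.0, -0.1, 170.3]
force: [-0.1, 0.1, -0.6]
width: 0.593
finger_force: 52.3
```

```bash
python3 - <<'E'
from h import *
go(.657,-.0535,.044,170.2)
held()
c=cam('wrist','w7.png');W=cloud(c);x,y,z=np.moveaxis(W,2,0)
print('handle');comps(W,(z>.087)&(z<.1)&(x>.5)&(x<.72))
print('wall');comps(W,(z>.03)&(z<.042)&(x>.5)&(x<.72))
go(.657,-.0535,.044,170.2)
E
```

```text
pos [ 0.6573 -0.0511  0.1671] rot [-1.7999e+02 -1.1000e-01  1.7029e+02] F [-0.06  0.08 -0.61] width 0.593 ff 52.3 t 26.27
turn z total 0.015 units; then shift totals tool x -0.0003 y -0.0060 z 0.3076 units, dist 0.123 m
cap
6842 [0.0064 0.0013 0.0562] [4.  1.3] [31.2 24.8] 88.8
580 [ 0.0148 -0.0206  0.07  ] [ 12.9 -19.8] [6.9 8.3] 0.2
329 [0.0153 0.0218 0.0712] [15.3 21.3] [2.3 5.5] 2.0
band
0
2114 [0.0177 0.0014 0.0122] [15.7  1.4] [78.4 21.8] 89.9
0.02
7680 [0.0122 0.0013 0.0337] [5.7 1.3] [40.6 78.4] 0.1
0.04
7039 [0.0067 0.0014 0.0534] [4.8 0.9] [35.3 26.2] 81.7
4180 [ 0.0043 -0.0394  0.0543] [ -0.8 -38.5] [27.3 33.2] 0.4
4001 [0.0044 0.0416 0.0543] [-0.6 39.7] [30.6 27.4] 90.0
handle
1267 [ 0.6195 -0.0467  0.0928] [619.8 -46.8] [54.1 11.4] 80.2
wall
2236 [0.6157 0.1651 0.0348] [618.2 181.4] [ 51.8 142.7] 87.7
1814 [ 0.5828 -0.0405  0.0357] [587.  -41.2] [68.4 74.8] 80.2
196 [ 0.657  -0.0208  0.0358] [655.9 -20.5] [ 4.1 43.7] 80.0
213 [ 0.649  -0.084   0.0359] [650.1 -84.4] [ 4.3 41.6] 80.3
pos [ 0.6569 -0.0523  0.1676] rot [-1.7999e+02 -9.0000e-02  1.7018e+02] F [ 0.04 -0.48 -1.27] width 0.598 ff 52.3 t 26.37
turn z total -0.003 units; then shift totals tool x -0.0009 y -0.0030 z 0.3090 units, dist 0.124 m
```

View pics/w7.png

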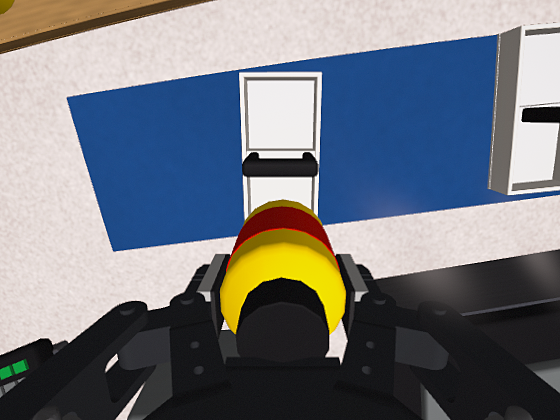

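The picture shows the bottle over the far pocket, with the handle at (281,163) and the pocket walls at columns 245–320. It needs a 2 mm shift in y, then it can go down.

>>> arm_command(
  rows=[0,0,0,0,-0.005,0,1,0,0,0,0,0,0.05,1,0,0,0,0,0,0.05,1,0,0,0,0,0,0.05,1,0,0,0,0,0,0.05,1,0,0,0,0,0,0.02,1,0,0,0,0,0,0.02,1,0,0,0,0,0,0.02,1,0,0,0,0,0,0.02,1,0,0,0,0,0,0.015,1,0,0,0,0,0,0,1],
)

```text
t: 27.28
eef_pos: [0.657, -0.0535, 0.0494]
ee_rot: [-180.0, -0.1, 170.2]
force: [-0.2, 0.8, -1.1]
width: 0.592
finger_force: 52.3
```

>>> arm_command(
  rows=[0,0,0,0,0,0.004,1,0,0,0,0,0,0.004,1,0,0,0,0,0,0.003,1,0,0,0,0,0,0,1],
)

```text
t: 27.62
eef_pos: [0.6575, -0.0535, 0.046]
ee_rot: [-180.0, 0.0, 170.2]
force: [-0.4, -0.4, -1.3]
width: 0.594
finger_force: 52.3
```

>>> arm_command(
  rows=[0,0,0,0,0,0.003,1,0,0,0,0,0,0.002,1,0,0,0,0,0,0,1,0,0,0,0,0,0,-1,0,0,0,0,0,0,-1,0,0,0,0,0,0,-1,0,0,0,0,0,0,-1,0,0,0,0,0,0,-1,0,0,0,0,0,-0.04,-1,0,0,0,0,0,-0.08,-1,0,0,0,0,0,-0.1,-1,0,0,0,0,0,-0.1,-1,0,0,0,0,0,0,-1],
)

```text
t: 28.7
eef_pos: [0.661, -0.054, 0.1799]
ee_rot: [-180.0, 0.6, 170.2]
force: [1.7, -1.2, 1.2]
width: 0.999
finger_force: 0.0
```

>>> arm_command(
  rows=[0,0,0,0.037,-0.077,0,-1,0,0,0,0.037,-0.077,0,-1,0,0,0,0.037,-0.077,0,-1,0,0,0,0.037,-0.077,0,-1,0,0,0,0.037,-0.077,0,-1,0,0,0,0.037,-0.077,0,-1,0,0,0,0.037,-0.077,0,-1,0,0,0,0.037,-0.077,0,-1,0,0,0,0,0,0,-1,0,0,0,0,0,0,-1],
)

```text
t: 29.53
eef_pos: [0.498, -0.2776, 0.1719]
ee_rot: [-180.0, 0.0, 170.1]
force: [-0.6, -0.0, -0.9]
width: 1.001
finger_force: 0.0
```

```bash
python3 - <<'E'
from h import *
c=cam('wrist','w8.png');W=cloud(c);x,y,z=np.moveaxis(W,2,0)
print('caps');comps(W,(z>.085)&(z<.105)&(x<.52)&(y<0))
print('fing');comps(W,(z>.18)&(z<.2),100)
c=cam('scene','s8.png')
for r in env.spot_point('scene','bottle_1'): print('S',round(r['confidence'],2),w(c,r['centre']).round(3))
W=cloud(c);x,y,z=np.moveaxis(W,2,0)
print('right caddy tops');comps(W,(z>.09)&(z<.11)&(x>.5)&(x<.75)&(y>-.15)&(y<.05),30)
go(.426,-.275,.037,170.2)
E
```

```text
caps
2185 [ 0.4263 -0.1032  0.0942] [ 426.6 -100.8] [31.6 32.9] 1.1
2032 [ 0.4243 -0.1782  0.0947] [ 424.6 -176.8] [31.8 31.5] 1.7
1743 [ 0.4263 -0.2748  0.0953] [ 426.6 -274.7] [31.  31.4] 32.7
fing
717 [ 0.488  -0.3206  0.1939] [ 489.9 -320.6] [22.7 14. ] 26.1
743 [ 0.5036 -0.2328  0.194 ] [ 505.  -233.5] [14.8 23. ] 43.1
S 0.94 [ 0.432 -0.173  0.003]
S 0.91 [ 0.655 -0.057  0.009]
S 0.86 [ 0.429 -0.101  0.002]
S 0.83 [ 0.427 -0.275  0.002]
right caddy tops
112 [ 0.6208 -0.0481  0.0936] [620.8 -47.7] [53.5 12.8] 80.4
168 [ 0.6585 -0.0547  0.1011] [657.7 -53.8] [29.6 29.7] 53.0
pos [ 0.4993 -0.2756  0.1719] rot [1.7999e+02 1.0000e-02 1.7025e+02] F [-0.05 -0.19  0.17] width 0.998 ff 0.0 t 29.68
turn z total 0.008 units; then shift totals tool x 0.1809 y -0.0298 z 0.3372 units, dist 0.154 m
```

View pics/s8.png

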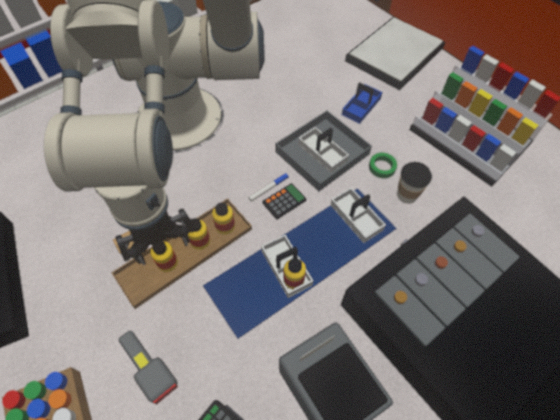

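The picture shows bottle 1 upright in the right caddy at (294,270), with its top at 101 mm as expected. Now the second bottle.

>>> arm_command(
  rows=[0,0,0,0.089,-0.013,0,-1,0,0,0,0.089,-0.013,0,-1,0,0,0,0,0,0,-1,0,0,0,0,0,0.06,-1,0,0,0,0,0,0.06,-1,0,0,0,0,0,0.06,-1,0,0,0,0,0,0.06,-1,0,0,0,0,0,0.06,-1,0,0,0,0,0,0.035,-1,0,0,0,0,0,0,-1,0,0,0,0,0,0,1,0,0,0,0,0,0,1,0,0,0,0,0,0,1,0,0,0,0,0,0,1,0,0,0,0,0,0,1,0,0,0,0,0,0,1],
)

```text
t: 31.02
eef_pos: [0.4278, -0.2746, 0.0392]
ee_rot: [-179.9, 0.1, 170.2]
force: [1.6, 3.1, 6.9]
width: 0.595
finger_force: 51.0
```

>>> arm_command(
  rows=[0,0,0,0,0,-0.03,1,0,0,0,0,0,-0.06,1,0,0,0,0,0,-0.08,1,0,0,0,0,0,-0.08,1,0,0,0,0,0,-0.08,1,0,0,0,0,0,0,1,0,0,0,0,0,0,1],
)

```text
t: 31.6
eef_pos: [0.4279, -0.275, 0.1722]
ee_rot: [-179.9, 0.2, 170.2]
force: [-0.1, 0.4, -1.7]
width: 0.595
finger_force: 52.4
```

```bash
python3 - <<'E'
from h import *
held()
# near pocket right caddy
go(.6199-.0365,-.0466+.0063,.045,170.2)
E
```

```text
cap
6609 [0.0061 0.0002 0.0556] [ 3.5 -0.1] [30.7 26.5] 83.4
340 [ 0.015  -0.0212  0.0715] [ 14.1 -22. ] [8.7 4.8] 48.8
314 [0.015  0.0214 0.0715] [12.8 21. ] [6.4 6. ] 0.4
band
0
1740 [0.0196 0.0003 0.012 ] [16.3  0.2] [21.2 64.4] 0.2
0.02
7203 [0.0127 0.0002 0.0338] [6.3 0. ] [40.5 78.4] 1.1
0.04
7676 [0.0068 0.0002 0.0536] [4.6 0.8] [29.  37.8] 12.0
3093 [ 0.0055 -0.0379  0.0538] [ -0.8 -39.2] [26.8 31.7] 0.6
3216 [0.0052 0.0385 0.0539] [-1.1 39.2] [31.5 27.2] 89.8
pos [ 0.4272 -0.2744  0.1707] rot [-1.7994e+02  1.0000e-01  1.7022e+02] F [-0.56  0.94 -1.79] width 0.594 ff 52.4 t 31.65
turn z total 0.003 units; then shift totals tool x -0.2853 y 0.6431 z 0.3143 units, dist 0.308 m
```

>>> arm_command(
  rows=[0,0,0,-0.018,0.04,0,1,0,0,0,-0.036,0.08,0,1,0,0,0,-0.036,0.08,0,1,0,0,0,-0.036,0.08,0,1,0,0,0,-0.036,0.08,0,1,0,0,0,-0.036,0.08,0,1,0,0,0,-0.036,0.08,0,1,0,0,0,-0.036,0.08,0,1,0,0,0,-0.016,0.043,0,1,0,0,0,0,0,0,1,0,0,0,0,0,0,1],
)

```text
t: 32.57
eef_pos: [0.5829, -0.0393, 0.1684]
ee_rot: [-180.0, -0.1, 170.3]
force: [-0.5, 0.2, -1.2]
width: 0.593
finger_force: 52.5
```

```bash
python3 - <<'E'
from h import *
held()
go(.584,-.0408,.045,170.2)
E
```

```text
cap
6990 [0.0065 0.0014 0.0551] [3.8 1.4] [30.9 26.7] 89.6
595 [ 0.0146 -0.0207  0.0697] [  3.6 -23.5] [28.8  8. ] 17.2
327 [0.0153 0.0218 0.0713] [15.3 21.2] [2.4 5.6] 4.7
band
0
2063 [0.0184 0.0015 0.0121] [16.   1.5] [78.3 22.7] 89.8
0.02
8060 [0.0126 0.0014 0.0335] [6.6 1.4] [40.8 78.7] 1.4
0.04
6773 [0.0064 0.0015 0.0535] [4.  1.5] [32.1 27.1] 87.6
4027 [ 0.0048 -0.0388  0.0541] [ -0.6 -38.3] [27.3 33.4] 0.0
3965 [0.0045 0.0414 0.0542] [-0.5 39.7] [30.5 27. ] 89.9
138 [-0.0063 -0.0522  0.0593] [ -5.5 -51.4] [10.1  5.5] 11.8
pos [ 0.5826 -0.0402  0.1687] rot [-1.7999e+02 -1.3000e-01  1.7026e+02] F [ 0.14 -0.85 -0.86] width 0.596 ff 52.5 t 32.62
turn z total 0.010 units; then shift totals tool x -0.0037 y -0.0010 z 0.3092 units, dist 0.124 m
```

>>> arm_command(
  rows=[0,0,0,-0.003,-0.002,0,1,0,0,0,0,0,0.05,1,0,0,0,0,0,0.05,1,0,0,0,0,0,0.05,1,0,0,0,0,0,0.05,1,0,0,0,0,0,0.02,1,0,0,0,0,0,0.02,1,0,0,0,0,0,0.02,1,0,0,0,0,0,0.02,1,0,0,0,0,0,0.015,1,0,0,0,0,0,0.004,1,0,0,0,0,0,0.004,1,0,0,0,0,0,0,1],
)

```text
t: 33.7
eef_pos: [0.5846, -0.0413, 0.0488]
ee_rot: [180.0, 0.0, 170.2]
force: [-0.2, 0.1, -0.9]
width: 0.595
finger_force: 52.5
```

>>> arm_command(
  rows=[0,0,0,0,0,0.004,1,0,0,0,0,0,0.003,1,0,0,0,0,0,0.002,1,0,0,0,0,0,0,1,0,0,0,0,0,0,-1,0,0,0,0,0,0,-1,0,0,0,0,0,0,-1,0,0,0,0,0,0,-1,0,0,0,0,0,0,-1,0,0,0,0,0,-0.04,-1,0,0,0,0,0,-0.08,-1,0,0,0,0,0,-0.1,-1,0,0,0,0,0,-0.1,-1,0,0,0,0,0,0,-1],
)

```text
t: 34.87
eef_pos: [0.5877, -0.0418, 0.1803]
ee_rot: [180.0, 0.6, 170.2]
force: [2.4, -0.4, 0.8]
width: 1.001
finger_force: 0.0
```

>>> arm_command(
  rows=[0,0,1,0,0,0,-1,0,0,1,0,0,0,-1,0,0,1,0,0,0,-1,0,0,1,0,0,0,-1,0,0,1,0,0,0,-1,0,0,1,0,0,0,-1,0,0,1,0,0,0,-1,0,0,1,0,0,0,-1,0,0,1,0,0,0,-1,0,0,1,0,0,0,-1,0,0,1,0,0,0,-1,0,0,1,0,0,0,-1,0,0,1,0,0,0,-1,0,0,1,0,0,0,-1],
)

```text
t: 36.03
eef_pos: [0.5844, -0.0413, 0.173]
ee_rot: [-180.0, 0.0, 89.7]
force: [-0.8, 0.2, -0.5]
width: 0.997
finger_force: 0.0
```

>>> arm_command(
  rows=[0,0,0,-0.065,-0.05,0,-1,0,0,0,-0.065,-0.05,0,-1,0,0,0,-0.065,-0.05,0,-1,0,0,0,-0.065,-0.05,0,-1,0,0,0,-0.065,-0.05,0,-1,0,0,0,-0.065,-0.05,0,-1,0,0,0,-0.065,-0.05,0,-1,0,0,0,-0.065,-0.05,0,-1,0,0,0,0,0,0,-1,0,0,0,0,0,0,-1],
)

```text
t: 36.87
eef_pos: [0.4237, -0.2504, 0.1732]
ee_rot: [180.0, 0.0, 89.8]
force: [0.2, 0.6, -0.3]
width: 1.001
finger_force: 0.0
```

```bash
python3 - <<'E'
from h import *
c=cam('wrist','w9.png');W=cloud(c);x,y,z=np.moveaxis(W,2,0)
print('caps');comps(W,(z>.085)&(z<.105)&(x<.52)&(y<0))
c=cam('scene','s9.png')
for r in env.spot_point('scene','bottle_1'): print('S',round(r['confidence'],2),w(c,r['centre']).round(3))
W=cloud(c);x,y,z=np.moveaxis(W,2,0)
print('right caddy tops');comps(W,(z>.09)&(z<.11)&(x>.5)&(x<.75)&(y>-.15)&(y<.05),30)
go(.4245,-.177,.038,90)
E
```

```text
caps
815 [ 0.4264 -0.111   0.094 ] [ 426.3 -110.6] [30.4 12.1] 0.8
1740 [ 0.4244 -0.1763  0.0953] [ 424.2 -176.5] [31.4 31. ] 5.4
S 0.78 [ 0.656 -0.056  0.008]
S 0.73 [ 0.584 -0.037  0.006]
S 0.57 [ 0.429 -0.177  0.005]
S 0.57 [ 0.428 -0.101  0.002]
right caddy tops
156 [ 0.5848 -0.0419  0.1009] [583.6 -41. ] [28.2 32.9] 52.4
106 [ 0.6203 -0.0471  0.0933] [620.1 -46.5] [53.2 13.1] 79.7
168 [ 0.6586 -0.0546  0.1009] [657.8 -53.9] [29.4 31. ] 52.0
pos [ 0.4249 -0.2487  0.1731] rot [ 1.7999e+02 -1.0000e-02  9.0040e+01] F [-0.68 -0.07 -0.72] width 0.999 ff 0.0 t 37.02
turn z total 0.006 units; then shift totals tool x 0.1793 y -0.0011 z 0.3377 units, dist 0.153 m
```

Both bottles in the right caddy are seated. Now the third.

>>> arm_command(
  rows=[0,0,0,0.09,0,0,-1,0,0,0,0.09,0,0,-1,0,0,0,0,0,0,-1,0,0,0,0,0,0.06,-1,0,0,0,0,0,0.06,-1,0,0,0,0,0,0.06,-1,0,0,0,0,0,0.06,-1,0,0,0,0,0,0.06,-1,0,0,0,0,0,0.036,-1,0,0,0,0,0,0,-1,0,0,0,0,0,0,1,0,0,0,0,0,0,1,0,0,0,0,0,0,1,0,0,0,0,0,0,1,0,0,0,0,0,0,1,0,0,0,0,0,0,1],
)

```text
t: 38.35
eef_pos: [0.4251, -0.1774, 0.04]
ee_rot: [179.9, 0.1, 90.0]
force: [-0.6, 3.6, 9.3]
width: 0.598
finger_force: 50.5
```

>>> arm_command(
  rows=[0,0,0,0,0,-0.03,1,0,0,0,0,0,-0.06,1,0,0,0,0,0,-0.08,1,0,0,0,0,0,-0.08,1,0,0,0,0,0,-0.08,1,0,0,0,0,0,0,1,0,0,0,0,0,0,1],
)

```text
t: 38.93
eef_pos: [0.4255, -0.1778, 0.173]
ee_rot: [179.7, 0.1, 90.0]
force: [-0.2, -0.9, -1.6]
width: 0.594
finger_force: 52.4
```

```bash
python3 - <<'E'
from h import *
held()
go(.6188+.037,.191-.0023,.045,176.5)
E
```

```text
cap
930 [ 0.0095 -0.0222  0.0533] [  3.4 -20.1] [ 7.8 29.6] 89.9
6244 [0.0067 0.0018 0.0549] [4.2 1.9] [25.4 31.1] 0.0
228 [0.0171 0.0221 0.072 ] [17.1 21.6] [2.1 4.7] 1.9
band
0
1998 [0.0188 0.0019 0.0123] [16.4  1.8] [78.5 20.9] 89.8
0.02
7626 [0.0129 0.0018 0.0337] [5.7 1.8] [78.3 41.3] 89.9
0.04
6807 [0.0071 0.0019 0.0535] [5.1 1.4] [34.9 27.1] 82.1
3028 [0.0073 0.0396 0.0538] [ 1. 40.] [27.2 29.8] 0.4
3322 [ 0.0073 -0.0369  0.0539] [  1.1 -38.2] [33.5 27.2] 90.0
pos [ 0.4247 -0.1773  0.1716] rot [1.7988e+02 7.0000e-02 9.0010e+01] F [-0.59  0.14 -2.59] width 0.593 ff 52.4 t 38.98
turn z total -15.096 units; then shift totals tool x -0.5208 y 0.9487 z 0.3166 units, dist 0.451 m
```

>>> arm_command(
  rows=[0,0,-1,0,0,0,1,0,0,-1,0,0,0,1,0,0,-1,0,0,0,1,0,0,-1,0,0,0,1,0,0,-1,0,0,0,1,0,0,-1,0,0,0,1,0,0,-1,0,0,0,1,0,0,-1,0,0,0,1,0,0,-1,0,0,0,1,0,0,-1,0,0,0,1,0,0,-1,0,0,0,1,0,0,-1,0,0,0,1,0,0,-1,0,0,0,1,0,0,-1,0,0,0,1,0,0,-1,0,0,0,1,0,0,-0.1,0,0,0,1],
)

```text
t: 40.32
eef_pos: [0.4238, -0.1769, 0.1697]
ee_rot: [179.9, -0.1, 176.8]
force: [-0.9, 0.3, -2.3]
width: 0.594
finger_force: 52.4
```

>>> arm_command(
  rows=[0,0,0,-0.02,0.036,0,1,0,0,0,-0.04,0.073,0,1,0,0,0,-0.04,0.073,0,1,0,0,0,-0.04,0.073,0,1,0,0,0,-0.04,0.073,0,1,0,0,0,-0.04,0.073,0,1,0,0,0,-0.04,0.073,0,1,0,0,0,-0.04,0.073,0,1,0,0,0,-0.04,0.073,0,1,0,0,0,-0.04,0.073,0,1,0,0,0,-0.04,0.073,0,1,0,0,0,-0.04,0.073,0,1,0,0,0,-0.04,0.073,0,1,0,0,0,-0.021,0.037,0,1,0,0,0,0,0,0,1,0,0,0,0,0,0,1],
)

```text
t: 41.65
eef_pos: [0.6551, 0.1896, 0.1692]
ee_rot: [-180.0, -0.1, 176.4]
force: [-0.8, -0.2, -0.8]
width: 0.597
finger_force: 52.5
```

```bash
python3 - <<'E'
from h import *
go(.6566,.1894,.045,176.5)
held()
c=cam('wrist');W=cloud(c);x,y,z=np.moveaxis(W,2,0)
print('handle');comps(W,(z>.087)&(z<.1)&(x>.5)&(x<.72))
print('wall');comps(W,(z>.03)&(z<.042)&(x>.5)&(x<.72))
go(.6566,.1894,.045,176.5)
E
```

```text
pos [0.6551 0.1896 0.1692] rot [-1.7997e+02 -1.1000e-01  1.7645e+02] F [-0.81 -0.15 -0.81] width 0.597 ff 52.5 t 41.65
turn z total -0.009 units; then shift totals tool x -0.0039 y -0.0003 z 0.3106 units, dist 0.124 m
cap
6727 [0.0052 0.0014 0.0546] [2.3 1.3] [31.8 25.3] 87.9
583 [ 0.0147 -0.0207  0.0699] [ 14.2 -21.1] [9.7 5.8] 53.4
339 [0.0152 0.0217 0.0713] [15.3 21.1] [5.7 2.1] 89.2
band
0
2157 [0.0168 0.0013 0.0121] [15.   1.4] [78.4 20.7] 89.8
0.02
8224 [0.0108 0.0012 0.0331] [4.2 1.1] [41.3 78.2] 0.5
0.04
6209 [0.0048 0.0014 0.053 ] [2.4 0.8] [31.9 25.5] 81.8
4168 [ 0.0042 -0.0394  0.0543] [ -0.9 -38.4] [27.5 33.2] 0.6
4033 [0.0042 0.0416 0.0543] [-0.7 39.6] [30.7 26.9] 89.7
handle
1432 [0.6392 0.3348 0.0976] [647.2 346.8] [60.4 81.9] 72.4
1313 [0.6187 0.1918 0.0926] [619.2 191.8] [53.3 12.3] 86.3
wall
1818 [0.5827 0.194  0.0357] [589.  193.8] [68.4 81.8] 86.5
3242 [ 0.6168 -0.0249  0.0354] [620.7 -40.7] [ 58.3 142.5] 80.2
301 [0.6392 0.331  0.0363] [641.9 334.1] [19.9 60. ] 69.8
191 [0.6504 0.158  0.0358] [651.2 157.7] [ 4.1 39.7] 86.5
198 [0.6554 0.2213 0.0358] [655.9 221.5] [ 4.1 41.4] 86.3
pos [0.6548 0.1883 0.1698] rot [-1.7996e+02 -1.0000e-01  1.7642e+02] F [-0.59 -0.96 -1.79] width 0.597 ff 52.5 t 41.75
turn z total -0.015 units; then shift totals tool x -0.0044 y 0.0030 z 0.3121 units, dist 0.125 m
```

>>> arm_command(
  rows=[0,0,0,-0.002,0,0,1,0,0,0,0,0,0.05,1,0,0,0,0,0,0.05,1,0,0,0,0,0,0.05,1,0,0,0,0,0,0.05,1,0,0,0,0,0,0.02,1,0,0,0,0,0,0.02,1,0,0,0,0,0,0.02,1,0,0,0,0,0,0.02,1,0,0,0,0,0,0.015,1,0,0,0,0,0,0.004,1,0,0,0,0,0,0.004,1,0,0,0,0,0,0,1],
)

```text
t: 42.83
eef_pos: [0.6564, 0.1889, 0.0496]
ee_rot: [180.0, 0.0, 176.5]
force: [0.0, 0.4, -0.8]
width: 0.594
finger_force: 52.5
```

>>> arm_command(
  rows=[0,0,0,0,0,0.004,1,0,0,0,0,0,0.004,1,0,0,0,0,0,0.002,1,0,0,0,0,0,0,1,0,0,0,0,0,0,-1,0,0,0,0,0,0,-1,0,0,0,0,0,0,-1,0,0,0,0,0,0,-1,0,0,0,0,0,0,-1,0,0,0,0,0,-0.04,-1,0,0,0,0,0,-0.08,-1,0,0,0,0,0,-0.1,-1,0,0,0,0,0,-0.1,-1,0,0,0,0,0,0,-1],
)

```text
t: 44.0
eef_pos: [0.6598, 0.1896, 0.1818]
ee_rot: [179.8, 0.6, 176.5]
force: [1.5, 0.1, 0.7]
width: 1.001
finger_force: 0.0
```

>>> arm_command(
  rows=[0,0,0,0.035,-0.075,0,-1,0,0,0,0.035,-0.075,0,-1,0,0,0,0.035,-0.075,0,-1,0,0,0,0.035,-0.075,0,-1,0,0,0,0.035,-0.075,0,-1,0,0,0,0.035,-0.075,0,-1,0,0,0,0.035,-0.075,0,-1,0,0,0,0.035,-0.075,0,-1,0,0,0,0.035,-0.075,0,-1,0,0,0,0.035,-0.075,0,-1,0,0,0,0,0,0,-1,0,0,0,0,0,0,-1],
)

```text
t: 45.0
eef_pos: [0.4979, -0.1033, 0.1737]
ee_rot: [-180.0, 0.0, 176.4]
force: [-0.2, 0.9, 0.4]
width: 1.0
finger_force: 0.0
```

```bash
python3 - <<'E'
from h import *
c=cam('wrist','w10.png');W=cloud(c);x,y,z=np.moveaxis(W,2,0)
print('caps');comps(W,(z>.085)&(z<.105)&(x<.52)&(y<0.03))
c=cam('scene','s10.png')
for r in env.spot_point('scene','bottle_1'): print('S',round(r['confidence'],2),w(c,r['centre']).round(3))
W=cloud(c);x,y,z=np.moveaxis(W,2,0)
print('caddy tops');comps(W,(z>.09)&(z<.11)&(x>.5)&(x<.75)&(y>-.15)&(y<.25),30)
go(.4265,-.1015,.038,176.5)
E
```

```text
caps
1731 [ 0.4261 -0.1003  0.0953] [ 426.3 -100.3] [30.9 31.7] 85.8
S 0.92 [ 0.658 -0.056  0.01 ]
S 0.83 [ 0.427 -0.103  0.003]
S 0.74 [0.663 0.19  0.011]
S 0.72 [ 0.585 -0.04   0.009]
S 0.18 [ 0.616  0.011 -0.002]
caddy tops
84 [0.6195 0.1908 0.0934] [619.2 191.4] [53.7 12.8] 87.9
146 [0.6587 0.1873 0.0999] [657.2 189.3] [31.6 31.7] 40.8
155 [ 0.5847 -0.0418  0.1008] [583.5 -40.9] [28.1 32.7] 52.6
108 [ 0.6203 -0.0473  0.0934] [620.1 -47.4] [53. 12.] 82.0
167 [ 0.6585 -0.0545  0.101 ] [657.6 -53.7] [29.5 31.3] 51.4
pos [ 0.4988 -0.1015  0.1735] rot [1.7999e+02 2.0000e-02 1.7655e+02] F [ 0.12  0.12 -0.33] width 0.996 ff 0.0 t 45.15
turn z total 0.008 units; then shift totals tool x 0.1805 y -0.0111 z 0.3388 units, dist 0.154 m
```

>>> arm_command(
  rows=[0,0,0,0.09,-0.004,0,-1,0,0,0,0.09,-0.004,0,-1,0,0,0,0,0,0,-1,0,0,0,0,0,0.06,-1,0,0,0,0,0,0.06,-1,0,0,0,0,0,0.06,-1,0,0,0,0,0,0.06,-1,0,0,0,0,0,0.06,-1,0,0,0,0,0,0.036,-1,0,0,0,0,0,0,-1,0,0,0,0,0,0,1,0,0,0,0,0,0,1,0,0,0,0,0,0,1,0,0,0,0,0,0,1,0,0,0,0,0,0,1,0,0,0,0,0,0,1],
)

```text
t: 46.48
eef_pos: [0.4271, -0.1009, 0.0403]
ee_rot: [-180.0, 0.1, 176.5]
force: [1.2, 2.4, 7.7]
width: 0.594
finger_force: 50.6
```

>>> arm_command(
  rows=[0,0,0,0,0,-0.03,1,0,0,0,0,0,-0.06,1,0,0,0,0,0,-0.08,1,0,0,0,0,0,-0.08,1,0,0,0,0,0,-0.08,1,0,0,0,0,0,0,1,0,0,0,0,0,0,1],
)

```text
t: 47.07
eef_pos: [0.4274, -0.1012, 0.1734]
ee_rot: [-179.9, 0.3, 176.5]
force: [-1.1, 0.3, -1.1]
width: 0.593
finger_force: 52.5
```

```bash
python3 - <<'E'
from h import *
held()
go(.5827,.1936,.0455,176.5)
E
```

```text
cap
6648 [0.0055 0.0003 0.0546] [3.1 0.7] [27.2 31.1] 8.3
355 [ 0.0149 -0.0212  0.0712] [ 14.1 -21.9] [8.2 4.8] 49.3
330 [0.0149 0.0214 0.0715] [14.2 22. ] [4.8 8. ] 38.6
band
0
1936 [0.018  0.0002 0.0122] [15.2  0.3] [22.3 78.7] 0.0
0.02
7751 [0.012  0.0002 0.0336] [ 5.7 -0. ] [78.6 40.6] 88.7
0.04
6919 [0.0056 0.0004 0.0537] [ 3.2 -0.4] [34.  28.1] 77.6
3195 [ 0.0052 -0.038   0.0538] [ -1.1 -39.3] [27.3 31.9] 1.4
3297 [0.0051 0.0387 0.054 ] [-0.9 39.1] [26.9 31.7] 0.5
pos [ 0.4266 -0.1009  0.172 ] rot [-1.7996e+02  1.3000e-01  1.7652e+02] F [-0.77 -0.38 -1.7 ] width 0.593 ff 52.5 t 47.12
turn z total 0.004 units; then shift totals tool x -0.3447 y 0.7587 z 0.3163 units, dist 0.357 m
```

>>> arm_command(
  rows=[0,0,0,-0.017,0.038,0,1,0,0,0,-0.034,0.076,0,1,0,0,0,-0.034,0.076,0,1,0,0,0,-0.034,0.076,0,1,0,0,0,-0.034,0.076,0,1,0,0,0,-0.034,0.076,0,1,0,0,0,-0.034,0.076,0,1,0,0,0,-0.034,0.076,0,1,0,0,0,-0.034,0.076,0,1,0,0,0,-0.034,0.076,0,1,0,0,0,-0.02,0.037,0,1,0,0,0,0,0,0,1,0,0,0,0,0,0,1],
)

```text
t: 48.2
eef_pos: [0.581, 0.1944, 0.1695]
ee_rot: [-180.0, -0.1, 176.6]
force: [-1.0, -0.0, -1.0]
width: 0.592
finger_force: 52.6
```

```bash
python3 - <<'E'
from h import *
go(.5825,.1935,.0455,176.5)
held()
go(.5825,.1935,.0455,176.5)
E
```

```text
pos [0.581  0.1944 0.1695] rot [-1.7996e+02 -1.3000e-01  1.7660e+02] F [-0.95 -0.04 -0.99] width 0.592 ff 52.6 t 48.2
turn z total 0.017 units; then shift totals tool x -0.0038 y -0.0020 z 0.3099 units, dist 0.124 m
cap
7099 [0.0059 0.0013 0.0544] [3.1 1.2] [31.2 27. ] 89.8
559 [ 0.0147 -0.0207  0.0697] [ 14.2 -21.2] [9.7 5.5] 51.0
338 [0.0152 0.0218 0.0712] [15.1 21.3] [5.5 2.1] 90.0
band
0
2091 [0.0181 0.0012 0.012 ] [15.7  1.4] [78.3 22.3] 89.9
0.02
8137 [0.012  0.0012 0.0329] [5.8 1.1] [78.2 41.3] 88.3
0.04
6553 [0.0055 0.0013 0.0528] [3.1 1.8] [27.3 31.4] 7.6
4211 [ 0.0041 -0.0395  0.0543] [ -0.8 -38.6] [26.8 33.1] 0.8
4056 [0.0042 0.0415 0.0543] [-0.9 39.7] [30.7 27.3] 89.7
pos [0.5808 0.1936 0.1697] rot [-1.7995e+02 -1.4000e-01  1.7655e+02] F [-0.38  0.03 -1.92] width 0.593 ff 52.6 t 48.25
turn z total 0.009 units; then shift totals tool x -0.0044 y -0.0000 z 0.3106 units, dist 0.124 m
```

>>> arm_command(
  rows=[0,0,0,-0.003,-0.001,0,1,0,0,0,0,0,0.05,1,0,0,0,0,0,0.05,1,0,0,0,0,0,0.05,1,0,0,0,0,0,0.05,1,0,0,0,0,0,0.02,1,0,0,0,0,0,0.02,1,0,0,0,0,0,0.02,1,0,0,0,0,0,0.02,1,0,0,0,0,0,0.015,1,0,0,0,0,0,0.004,1,0,0,0,0,0,0.004,1,0,0,0,0,0,0,1],
)

```text
t: 49.33
eef_pos: [0.583, 0.1934, 0.0499]
ee_rot: [180.0, 0.0, 176.5]
force: [-0.1, -0.0, -1.0]
width: 0.595
finger_force: 52.5
```

>>> arm_command(
  rows=[0,0,0,0,0,0.004,1,0,0,0,0,0,0.004,1,0,0,0,0,0,0.002,1,0,0,0,0,0,0,1,0,0,0,0,0,0,-1,0,0,0,0,0,0,-1,0,0,0,0,0,0,-1,0,0,0,0,0,0,-1,0,0,0,0,0,0,-1,0,0,0,0,0,-0.04,-1,0,0,0,0,0,-0.08,-1,0,0,0,0,0,-0.1,-1,0,0,0,0,0,-0.1,-1,0,0,0,0,0,0,-1],
)

```text
t: 50.5
eef_pos: [0.5862, 0.1942, 0.1814]
ee_rot: [179.8, 0.6, 176.5]
force: [1.6, 0.4, 1.2]
width: 1.005
finger_force: 0.0
```

>>> arm_command(
  rows=[0,0,0,0.03,-0.09,-0.02,-1,0,0,0,0.03,-0.09,-0.02,-1,0,0,0,0.03,-0.09,-0.02,-1,0,0,0,0.03,-0.09,-0.02,-1,0,0,0,0.03,-0.09,0,-1,0,0,0,0.03,-0.09,0,-1,0,0,0,0.03,-0.09,0,-1,0,0,0,0.03,-0.09,0,-1,0,0,0,0,0,0,-1,0,0,0,0,0,0,-1],
)

```text
t: 51.33
eef_pos: [0.469, -0.0899, 0.206]
ee_rot: [-180.0, 0.0, 176.3]
force: [-0.9, 0.1, -0.9]
width: 0.996
finger_force: 0.0
```

```bash
python3 - <<'E'
from h import *
go(.48,-.1,.2,176.5)
c=cam('scene','s11.png')
W=cloud(c);x,y,z=np.moveaxis(W,2,0)
print('tops');comps(W,(z>.085)&(z<.11)&(x>.52)&(x<.72)&(y>-.12)&(y<.25),30)
print('tote');comps(W,(z>.08)&(z<.11)&(x>.3)&(x<.5)&(y>.15)&(y<.4),30)
c=cam('top');W=cloud(c);x,y,z=np.moveaxis(W,2,0)
print('T');comps(W,(z>.085)&(z<.11)&(x>.52)&(x<.72)&(y>-.12)&(y<.25),15)
comps(W,(z>.08)&(z<.11)&(x>.3)&(x<.5)&(y>.15)&(y<.4),15)
E
```

```text
pos [ 0.469  -0.0899  0.206 ] rot [-1.8000e+02  1.0000e-02  1.7631e+02] F [-0.89  0.12 -0.91] width 0.996 ff 0.0 t 51.33
turn z total -0.033 units; then shift totals tool x -0.0290 y -0.0235 z 0.0150 units, dist 0.016 m
tops
154 [0.5845 0.1904 0.0982] [584.2 192.2] [32.6 32.5] 86.2
107 [0.6202 0.1901 0.0922] [619.2 191.6] [54.3 13.5] 86.8
178 [0.6599 0.1866 0.0978] [658.6 187.9] [37.4 35.4] 22.0
185 [ 0.5857 -0.043   0.0986] [584.7 -41.5] [33.3 33.1] 13.2
131 [ 0.6212 -0.0477  0.0925] [620.7 -46.9] [54.1 12.5] 82.3
201 [ 0.6594 -0.0552  0.0986] [659.7 -53.4] [36.6 33.3] 51.7
tote
98 [0.3965 0.2626 0.0895] [394.8 263.7] [51.9 13.9] 89.2
T
92 [0.6497 0.1891 0.0977] [651.2 190.2] [42.4 32.1] 22.9
65 [0.6135 0.1931 0.0918] [614.2 193.6] [51.2 13.1] 85.6
89 [0.5759 0.1937 0.0988] [577.1 193. ] [35.6 33.4] 43.1
```

View pics/s11.png

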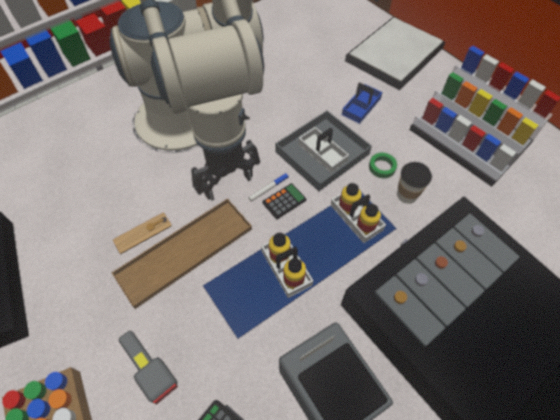

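The picture shows all four bottles upright in the two caddies that held, at (280,245), (294,270), (351,196) and (371,217). The loose caddy stands in the tote at (322,145), and the other things are where they were. I'm handing the job in.

```bash
python3 -c "
from rig import env
print(env.job_done())"
```

```text
the job is handed in; nothing more can be done
None
```

I handed the job in at about 51 s: both end caddies held at about 14 N, the loose middle caddy stands in the tote, and all four bottles stand upright in the two caddies that held; the hand-in call returned no verdict.

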